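Lock the rough stone away in its box

TASK

Put the biggest green stone lump on the bench into the grey box. Then take the lid from its sloping rest, tuck its edge under the keeper lip of the box's frame until it gently meets the wall behind (no ramming), and lower the other edge so that the lid lies flat in the frame. Only when it lies flat, turn the button on the box fully across the lid, up to its stop, to lock it. Leave the glue bottle and the pigment jar standing.

Things in the scene. Friction and masses are not known exactly. Their poses are not given: they have to be found in the camera images.
- stone_centre (a point): centre of the loose rough green stone lump (about 29 x 39 x 20 mm along its own x, y, z; grasp across x); it starts lying on the bench, this point 10 mm up
- lid_handle (a point): centre of the bar handle (12 x, 46 y, 28 z mm) on the middle of the loose aluminium lid's upper face; plate 104 x 116 x 4 mm, 105-210 g, its underside 18 mm below this point. z points out of the lid's upper face. When seated, 54 mm above the bench. It starts on the sloping rest, inclined 0.52 rad, its -x edge low against a toe strip on the robot's right
- lid_rest: fixed plywood rest, 112 x 90 mm, its face sloping up towards its +x, the robot's left; origin on the bench under its centre, 40 mm below the middle of the sloping face
- stone_box: grey box fixed to the bench, 149 (x) x 136 (y) mm; origin on the bench under the middle of its open cavity, 80 (x) x 100 (y) mm; a ledge 36 mm high surrounds the cavity. -x is the keeper side, on the robot's right. The metal frame on the ledge (see cavity) receives the lid
- turn_button (a joint): steel turn-button on the box's far rim, pivot upright at x +72, y 0 mm of the box; 0 = at its stop, pointing to the box's -x across the lid (locked); at 1.57 it points to +y; it starts open at 1.6 to 1.95 (limit 2.4). Its bar is 15 mm wide, underside 43 mm high, 3 mm over a seated lid. Light friction; it stays where left
- button_peg (a point): mid-height of the upright round peg at the end of the turn-button, 40 mm from the pivot: 12 mm diameter, free from 49 to 75 mm above the bench. Grip it to turn the button
- pigment_jar: small brown jar with white cap, 35 mm diameter, 46 mm high, standing loose; origin at its underside, z up
- glue_bottle: white glue bottle with blue cap, 37 mm diameter, 144 mm high, standing loose; origin at its underside, z up
- cavity (a point): middle of the cavity's floor, 4 mm above the bench. About it on the ledge sits a frame, screwed on up to 6 mm off centre along the box's x; the offset is not reported: feel for it. Inside, 107 (x) x 121 (y) mm, walls to 42 mm; the -x wall (frame's x -53.5) bears the keeper lip, 8 mm overhang, underside 47, top 51 mm high. The lid fits only tilted 0.3 to 0.5 rad, -x edge in first, up to that wall
Not all that is in view belongs to the job. Leave any pink or purple look-alike of the part that bears stone_centre alone.

How it is judged:
By the outcome, as a careful person would: the job done as asked, in the order asked, and still so for the second after the job is handed in, with the robot touching nothing.
It also fails if it takes over 67 s, if anything falls off the work surface, if the arm or the gripper's body presses on something with over 40 N, if the wrist force passes 120 N, or if a joint passes its speed limit or range.

ROBOT

A 6-joint arm with a two-finger parallel gripper is mounted at the origin on a cart in front of the work surface, level with it; the furniture and walls round the work are solid. World frame = base frame: x ahead of the robot, y to its left, z up, the work surface at z = 0. Lengths are in m, angles in rad, forces in N, time in s.
With the tool pointing down it reaches from about 0.35 to 0.975 m from the base axis. Payload 4.9 kg.
Tool frame: the origin (TCP) lies at the very end of the fingers, on their centre line; the grasp point (between the pads) lies 19 mm behind it (ctrl.grasp_offset is the distance from the TCP to the grasp point, in m); y points along the fingers, z is the direction in which the jaws open and shut, and the axes are right-handed (so a half turn about y gives the same grasp; the last joint's range is limited). The gripper opens to 85 mm and grips with 20 to 120 N. Pads are 22 mm wide; open, the fingers measure 114 mm over their backs; the gripper's body (76 mm by 85 mm) begins 54 mm behind the grasp point. The pads swing forward as they close: fully open they stand 13 mm farther back than shut.
Start: joints at [-0.119, 0.053, 1.613, -0, 1.476, -0.119], TCP at [0.625, 0, 0.204] pointing down, gripper open.
Joint ranges: [-3.01, 3.01], [-1.01, 2.22], [0.06, 2.58], [-1.02, 4.17], [0.09, 2.62], [-3.14, 3.14]. Speed limits (rad/s): [2.57, 2.57, 3.14, 3.14, 3.14, 3.14].

INTERFACE

Orientations are given as a rotation vector (axis times angle).
In Python, from station import ctrl, eyes, finish_job, find_in, regions_of, pinpoint gives the robot as it stands.
- The arm moves only by the tool play_rows, never from a script. Its argument "moves" is a list of rows, each an object of numbers: "x", "y", "z": the shift along the world's x, y, z in cm; "turn": the turn about the world's z in degrees; "jaw": the finger opening in cm, from 0 to 8.54. A call has 1 to 8 rows; each row shifts and turns the commanded pose from where the row before left it; what a row does not reach is not made up. A row lasts 1/12 s, in which the tool goes at most 41.7 mm and 7.16 degrees, less where a joint would pass 70% of its speed; a pose out of reach is approached as far as the arm can. A call is refused whole if a number of a shift passes 4.17 or a number of a turn 7.16, either way. A call with a gripper value outside its range is refused whole. The fingers move at their own pace and stop on an object; "squeeze" is the grip in N (left out, the last holds). Time passes only in rows, so rows that do not move let the fingers close. It gives the time, the measured TCP pose, the force and the opening at its end, in the units of the state.
- ctrl.get_obs(): the state, without advancing time (a new reading comes with each control period).
- eyes.get_image(name): name is "scene" or "side" or "wrist"; returns a dict with "img" (420x560x3 uint8, red, green, blue), "camera_matrix" (3x3 intrinsics, pixels), "cam_to_world" (4x4, takes a point from camera to world coordinates). Camera axes: x right, y up, looking along -z (the intrinsics and any distortion apply to the point x, -y, -z); pixel columns grow to the right and rows downward; lengths in m; the calibration is good to about 2 mm. A picture is of the moment at which its call begins. There is no depth.
- finish_job(): hands the job in, once; it reports no verdict.
Trained networks look in the newest picture that a camera, given by its name, has taken for a name from the list of things; names that differ only in an ending like _2 or _b are one class to them, and where a whole thing is asked for, a point or a joint stands for the part that bears it (a point fixed in the world has none). Each returns a list of dicts, best first, with "score" (0 to 1); they miss things now and then, are a little off and sometimes report something else, mostly with a low value. They report only what shows in the picture. A call takes as long as a camera call. They do not tell look-alikes from the thing itself.
- find_in(camera, query): "point" ([column, row] in pixels, amid what is visible of it).
- regions_of(camera, query): "pixels" (420x560 bool, what is visible of it) and "point" ([column, row] in pixels, amid what is visible of it).
- pinpoint(camera, query): "point" ([column, row] in pixels: a listed point, or the origin of a listed thing).
The state is a dict: "t": time; "q": joint angles; "dq": joint speeds; "effort": joint torques, N m; "tool_pos": TCP position; "tool_rot": TCP orientation; "contact_force": force on the tool from outside, world axes, zero at the start; "wrist_torque": the same for the moment, N m; "opening": finger opening in m.
Only numpy, scipy, OpenCV 4.12 (cv2) and the standard library are available. Lean on these libraries where they do the work, as an engineer would, in place of code of your own. Each camera call takes 0.05 s, during which the arm holds its last target.

## Working session

There is one attempt and no reset: what is moved stays moved. The work goes in short steps, Python scripts to look and compute and a tool call to move; the robot and the scene stay as the last step left them, time stands still between calls to the robot, and variables do not carry over. Pictures are saved under pics/ and viewed, and the job is handed in when it is done.

Besides the shell and the picture viewer there is one more tool, called after "Request:" by a JSON object that holds its "method" and its "body", one argument or row to a line. play_rows: Moves the arm, as the interface text tells. Its arguments: {"type":"object","properties":{"moves":{"type":"array"},"squeeze":{"type":"number"}},"required":["moves"]}

```bash
ls; mkdir -p pics; cat > h.py <<'E'
import numpy as np, cv2
from station import ctrl, eyes, finish_job, find_in, regions_of, pinpoint
def ray(im,p):
    K=im["camera_matrix"];T=im["cam_to_world"]
    d=np.linalg.inv(K)@np.array([p[0],p[1],1.]); d=np.array([d[0],-d[1],-d[2]])
    return T[:3,3],T[:3,:3]@d
def at_z(im,p,z):
    o,d=ray(im,p); return o+d*(z-o[2])/d[2]
def proj(im,P):
    K=im["camera_matrix"];T=im["cam_to_world"]
    c=T[:3,:3].T@(np.asarray(P)-T[:3,3]); c=K@np.array([c[0],-c[1],-c[2]]); return c[:2]/c[2]
def tri(rs):
    A=np.zeros((3,3));b=np.zeros(3)
    for o,d in rs:
        d=d/np.linalg.norm(d);M=np.eye(3)-np.outer(d,d);A+=M;b+=M@o
    return np.linalg.solve(A,b)
def save(im,n): cv2.imwrite('pics/%s.png'%n,im["img"][:,:,::-1])
E
python3 - <<'E'
from h import *
np.set_printoptions(precision=4,suppress=True)
ims={}
o=ctrl.get_obs();print(o['t'],o['tool_rot'],o['opening'],o['contact_force'])
for c in ['scene','side','wrist']:
    im=eyes.get_image(c);ims[c]=im;save(im,c+'0');print(c,im.keys(),im['camera_matrix'].tolist(),im['cam_to_world'].tolist())
    for q in ['stone_centre','lid_handle','lid_rest','stone_box','turn_button','button_peg','pigment_jar','glue_bottle','cavity']:
        try:
            r=pinpoint(c,q); print(c,q,[(np.round(x['point'],1).tolist(),round(x['score'],2)) for x in r[:4]])
        except Exception as e: print(c,q,e)
print(ctrl.get_obs()['t'])
E
```

```text
pics
0.0 [-1.2105  1.2108 -1.208 ] 0.08548220934414594 [ 1.0634 -0.3571 -0.67  ]
scene dict_keys(['img', 'camera_matrix', 'cam_to_world']) [[463.6672988979623, 0.0, 290.1165880561655], [0.0, 463.6672988979623, 212.53505899384797], [0.0, 0.0, 1.0]] [[-0.7325718518435327, 0.44125947346099287, -0.5182938924659103, 0.0483298400053734], [-0.6806886155099612, -0.47625719838652875, 0.5566346105841309, 0.4988970366273784], [-0.00122090199014499, 0.7605715995657095, 0.6492529178466497, 0.6326251754267544], [0.0, 0.0, 0.0, 1.0]]
scene stone_centre [([257.3, 326.5], 0.76), ([294.0, 296.4], 0.66), ([321.4, 327.9], 0.56)]
scene lid_handle []
scene lid_rest [([346.3, 191.0], 0.82)]
scene stone_box [([270.6, 238.7], 0.79)]
scene turn_button it knows: button_peg, cavity, glue_bottle, lid_handle, lid_rest, pigment_jar, stone_box, stone_centre
scene button_peg [([255.7, 248.0], 0.83)]
scene pigment_jar [([271.2, 194.5], 0.82), ([255.2, 327.4], 0.36)]
scene glue_bottle [([202.3, 282.8], 0.77)]
scene cavity [([268.0, 240.1], 0.71), ([271.5, 197.7], 0.65)]
side dict_keys(['img', 'camera_matrix', 'cam_to_
[... 1100 characters left out ...]
 [[0.9999994778972449, 0.00017036926380665206, 0.0010075611882540253, 0.6256724345438759], [-0.00042898943287128294, 0.9649008538061308, 0.26261408624112864, 0.06618586201412431], [-0.0009274552822700722, -0.2626143813626938, 0.9649004231153522, 0.37386178128987785], [0.0, 0.0, 0.0, 1.0]]
wrist stone_centre [([60.9, 62.6], 0.91)]
wrist lid_handle [([185.3, 344.9], 0.59)]
wrist lid_rest [([195.6, 310.9], 0.81)]
wrist stone_box []
wrist turn_button it knows: button_peg, cavity, glue_bottle, lid_handle, lid_rest, pigment_jar, stone_box, stone_centre
wrist button_peg [([121.2, 59.1], 0.74)]
wrist pigment_jar [([273.9, 223.5], 0.53)]
wrist glue_bottle []
wrist cavity [([198.8, 140.7], 0.88)]
1.35
```

View pics/scene0.png

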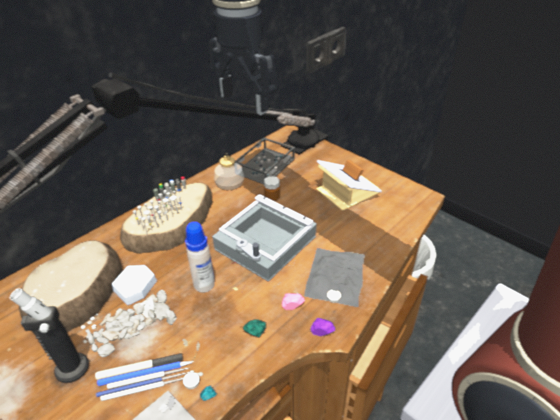

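View pics/side0.png

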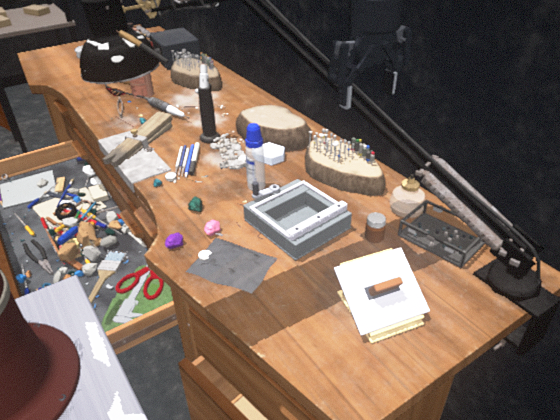

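View pics/wrist0.png

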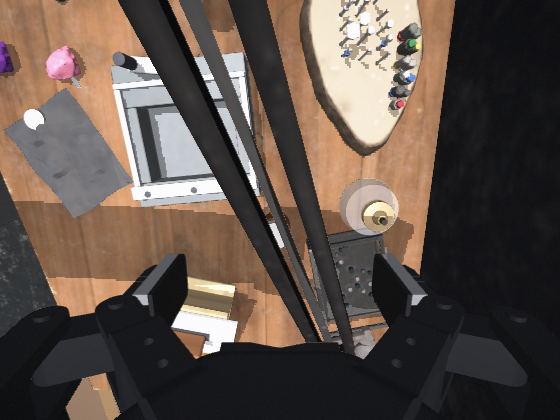

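```bash
python3 - <<'E'
import cv2
a=cv2.imread('pics/scene0.png');cv2.imwrite('pics/scz.png',cv2.resize(a[140:340,170:450],(800,571),interpolation=cv2.INTER_CUBIC))
a=cv2.imread('pics/side0.png');cv2.imwrite('pics/siz.png',cv2.resize(a[150:350,140:440],(800,533),interpolation=cv2.INTER_CUBIC))
E
python3 - <<'E'
from h import *
np.set_printoptions(precision=4,suppress=True)
a=eyes.get_image('scene');b=eyes.get_image('side');w=eyes.get_image('wrist')
def t(n,pa,pb):
    r=[ray(a,pa),ray(b,pb)];P=tri(r);print(n,P,'res',proj(a,P)-pa,proj(b,P)-pb)
t('box',[270.6,238.7],[297.5,224.2]);t('cav',[268,240.1],[299.5,221.6])
t('peg',[255.7,248],[253.5,187.2]);t('jar',[271.2,194.5],[373.3,236.4])
t('lampbase',[300,118],[515,275]);
t('stoneG',[255,327.5],[195.5,206])
for n,p in [('stone',[255,327.5]),('pink',[293,300]),('small',[208,393]),('purple',[321.4,327])]: print(n,at_z(a,p,.01))
for n,p in [('stone',[195.5,206]),('pink',[212,228]),('small',[157,183]),('purple',[174.6,241])]: print(n,at_z(b,p,.01))
print('box',at_z(a,[270.6,238.7],0),at_z(b,[297.5,224.2],0)); print('cav',at_z(a,[268,240.1],0.004),at_z(b,[299.5,221.6],.004),at_z(w,[198.8,140.7],.004))
print('handle w', at_z(w,[185.3,344.9],.056), at_z(b,[385.9,286.9],.056)); print('peg',at_z(a,[255.7,248],.062),at_z(w,[121.2,59.1],.062))
print('rest',at_z(a,[346.3,191],0),at_z(w,[195.6,310.9],0))
print('glue',at_z(a,[202.3,282.8],0),at_z(b,[256.1,187.5],0), 'jar',at_z(a,[271.2,194.5],0),at_z(b,[373.3,236.4],0))
E
```

```text
box [0.5234 0.0448 0.0054] res [-0.0065 -0.0087] [-0.0074  0.0087]
cav [0.5289 0.0488 0.0039] res [-0.802  -1.0963] [-0.9243  1.0837]
peg [0.4796 0.122  0.0641] res [0.5266 0.7081] [ 0.5339 -0.6312]
jar [ 0.6209 -0.0572  0.0016] res [0.6046 0.909 ] [ 0.8081 -1.0471]
lampbase [ 0.7218 -0.2761  0.0452] res [4.0248 6.9567] [  7.4461 -10.5916]
stoneG [0.3958 0.2085 0.0035] res [0.4641 0.5466] [ 0.4265 -0.4082]
stone [0.3935 0.2113 0.01  ]
pink [0.3865 0.1289 0.01  ]
small [0.3621 0.3337 0.01  ]
purple [0.316  0.1382 0.01  ]
stone [0.3912 0.1993 0.01  ]
pink [0.3859 0.121  0.01  ]
small [0.3614 0.3177 0.01  ]
purple [0.3147 0.1268 0.01  ]
box [0.5275 0.0409 0.    ] [0.5274 0.0502 0.    ]
cav [0.5254 0.05   0.004 ] [0.5321 0.0503 0.004 ] [0.5309 0.0455 0.004 ]
handle w [ 0.5111 -0.1943  0.056 ] [ 0.5069 -0.1967  0.056 ]
peg [0.4831 0.12   0.062 ] [0.479  0.1227 0.062 ]
rest [ 0.5119 -0.1823  0.    ] [ 0.5096 -0.1848  0.    ]
glue [0.5368 0.2046 0.    ] [0.5279 0.1977 0.    ] jar [ 0.6255 -0.06    0.    ] [ 0.6191 -0.0572  0.    ]
```

View pics/scz.png

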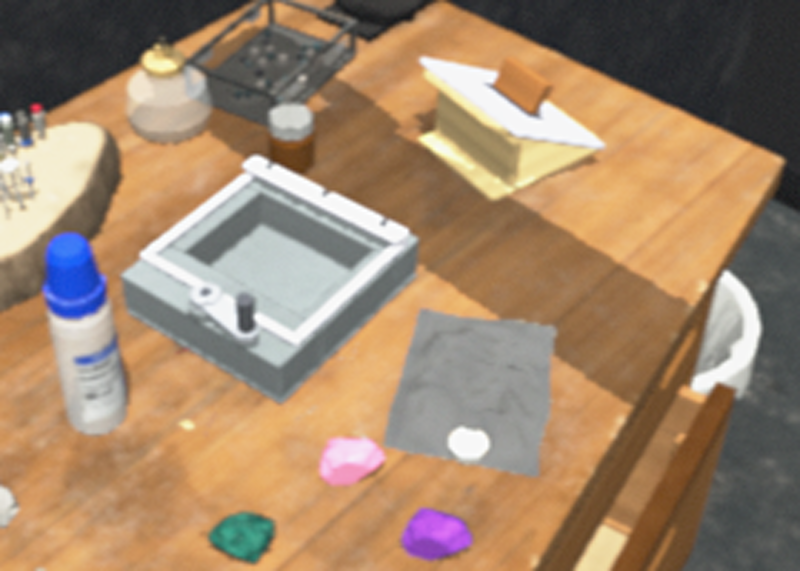

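View pics/siz.png

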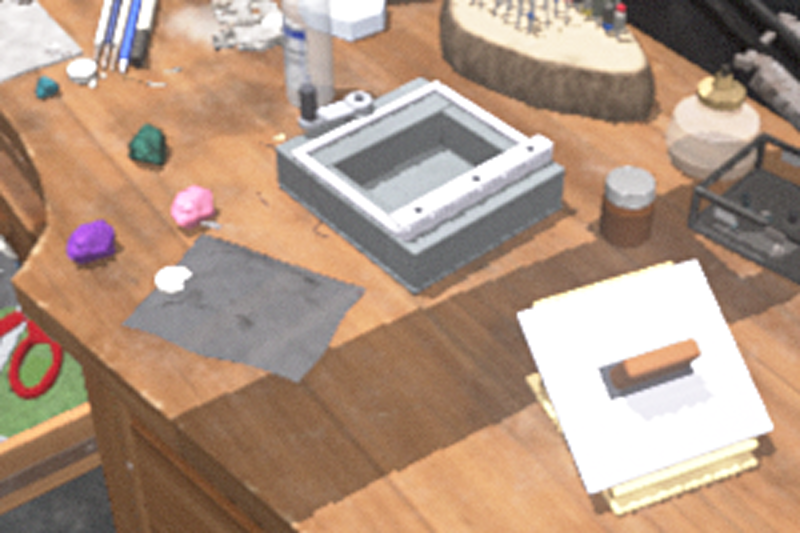

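```bash
python3 - <<'E'
import cv2
a=cv2.imread('pics/scene0.png');cv2.imwrite('pics/scz2.png',cv2.resize(a[60:180,80:350],(800,356),interpolation=cv2.INTER_CUBIC))
a=cv2.imread('pics/side0.png');cv2.imwrite('pics/siz2.png',cv2.resize(a[0:310,230:560],(640,600),interpolation=cv2.INTER_CUBIC))
E
```

```text
(no output)
```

View pics/scz2.png

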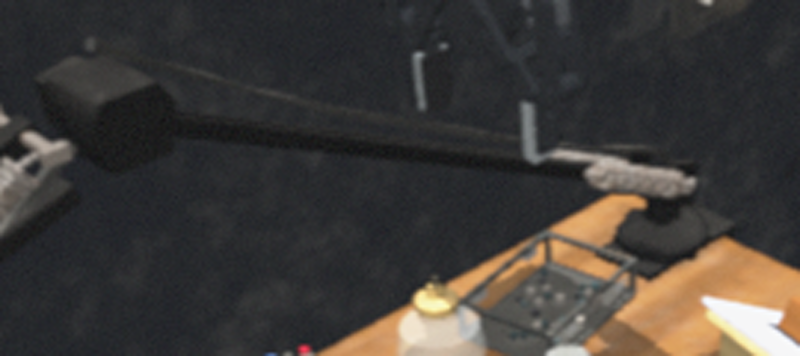

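View pics/siz2.png

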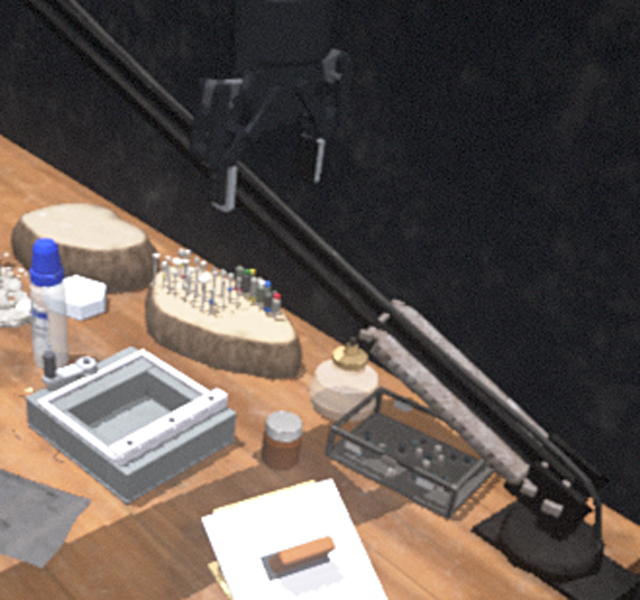

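```bash
python3 - <<'E'
from h import *
np.set_printoptions(precision=3,suppress=True)
a=eyes.get_image('scene');b=eyes.get_image('side');w=eyes.get_image('wrist')
o1,d1=ray(a,[303,122]);_,d2=ray(a,[140,101]);n1=np.cross(d1,d2)
o2,e1=ray(b,[519,250]);_,e2=ray(b,[245,0]);n2=np.cross(e1,e2)
u=np.cross(n1,n2);u/=np.linalg.norm(u)
P=np.linalg.solve(np.array([n1,n2,u]),[n1@o1,n2@o2,0])
for x in np.arange(.3,.9,.1):
    Q=P+u*(x-P[0])/u[0];print(Q,proj(a,Q),proj(b,Q),proj(w,Q))
# glue, jar
def t(n,pa,pb):
    r=[ray(a,pa),ray(b,pb)];P=tri(r);print(n,P,'res',proj(a,P)-pa)
t('glue top',[195,224],[253.5,127])
# box yaw : frame/box corners. scene zoom px (s=800/280=2.857, off 170,140); side zoom s=2.667 off 140,150
S=lambda x,y:[170+x/2.857,140+y/2.857]; D=lambda x,y:[140+x/2.667,150+y/2.667]
t('corner far-left? bottom (scene 281,398)',S(281,398),D(278,190))
for n,p in [('boxtop near +x+y',S(283,370)),('boxtop left',S(125,272)),('boxtop right',S(416,240))]: print(n,at_z(a,p,.036))
for n,p in [('side near corner',D(415,262)),('left',D(280,152)),('right',D(563,165))]: print(n,at_z(b,p,.036))
E
```

```text
[0.3   0.877 0.756] [1569.304  285.143] [ -58.815 -277.204] [453.008 569.134]
[0.4   0.612 0.594] [-786.923  -18.42 ] [  58.564 -170.106] [476.016 614.5  ]
[0.5   0.348 0.432] [54.427 89.975] [185.302 -54.469] [578.985 817.527]
[0.6   0.084 0.27 ] [215.556 110.734] [322.564  70.77 ] [196.825  64.008]
[ 0.7   -0.181  0.108] [283.917 119.541] [471.72  206.861] [351.218 368.431]
[ 0.8   -0.445 -0.054] [321.716 124.411] [634.383 355.277] [378.25  421.732]
[ 0.9   -0.709 -0.217] [345.705 127.502] [812.477 517.771] [389.495 443.903]
glue top [0.532 0.2   0.139] res [0.613 0.946]
corner far-left? bottom (scene 281,398) [ 0.454  0.118 -0.001] res [0.896 1.098]
boxtop near +x+y [0.448 0.124 0.036]
boxtop left [0.585 0.133 0.036]
boxtop right [ 0.465 -0.021  0.036]
side near corner [ 0.462 -0.035  0.036]
left [0.452 0.111 0.036]
right [ 0.601 -0.013  0.036]
```

```bash
python3 - <<'E'
from h import *
np.set_printoptions(precision=3,suppress=True)
w=eyes.get_image('wrist');b=eyes.get_image('side');a=eyes.get_image('scene')
print(ctrl.get_obs()['t'])
def pl(im,p,q):
    o,d=ray(im,p);_,e=ray(im,q);n=np.cross(d,e);n/=np.linalg.norm(n);return n,n@o
def line(A,B):
    u=np.cross(A[0],B[0]);ang=np.linalg.norm(u);u/=ang
    P=np.linalg.solve(np.array([A[0],B[0],u]),[A[1],B[1],0]);return P,u,ang
Wm=pl(w,[195,0],[325,335]);Wl=pl(w,[122,0],[300,335]);Wr=pl(w,[270,0],[355,340])
Sd=pl(b,[519,250],[245,0]);Sc=pl(a,[303,122],[140,101])
for n,A,B in [('wm-side',Wm,Sd),('wm-sc',Wm,Sc),('wl-side',Wl,Sd),('wr-side',Wr,Sd)]:
    P,u,ang=line(A,B)
    print(n,ang,[ (P+u*(z-P[2])/u[2]) for z in (.1,.2,.25,.3,.4)])
cv2.imwrite('pics/wz.png',cv2.resize(w['img'][:,:,::-1][180:420,120:440],(800,600)))
E
```

```text
1.8
wm-side 0.8739863247658609 [array([ 0.698, -0.216,  0.1  ]), array([ 0.642, -0.033,  0.2  ]), array([0.614, 0.058, 0.25 ]), array([0.586, 0.15 , 0.3  ]), array([0.53 , 0.333, 0.4  ])]
wm-sc 0.9996925928089347 [array([ 0.692, -0.2  ,  0.1  ]), array([ 0.641, -0.031,  0.2  ]), array([0.616, 0.053, 0.25 ]), array([0.591, 0.138, 0.3  ]), array([0.54 , 0.307, 0.4  ])]
wl-side 0.943553635679667 [array([ 0.692, -0.241,  0.1  ]), array([ 0.635, -0.06 ,  0.2  ]), array([0.607, 0.031, 0.25 ]), array([0.578, 0.121, 0.3  ]), array([0.522, 0.303, 0.4  ])]
wr-side 0.765882061151845 [array([ 0.71 , -0.174,  0.1  ]), array([0.653, 0.007, 0.2  ]), array([0.625, 0.098, 0.25 ]), array([0.597, 0.189, 0.3  ]), array([0.54, 0.37, 0.4 ])]
```

View pics/wz.png

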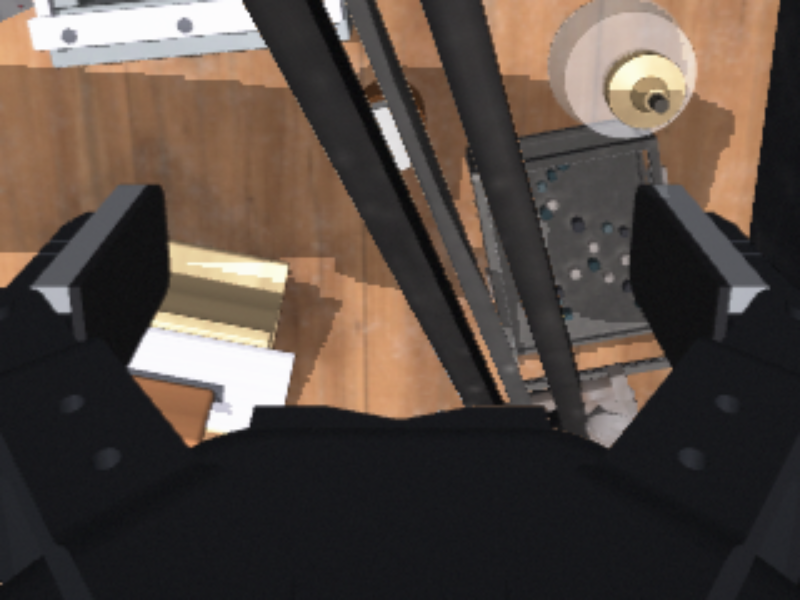

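Request:
{"method": "play_rows", "body": {
  "moves": [
    {"z": 3.5},
    {"z": 3.5},
    {"x": -4},
    {"x": -4},
    {"x": -3, "y": 2.5},
    {"x": -3, "y": 2.7},
    {"x": -3, "y": 2.8},
    {"x": -3, "y": 2.8}
  ]
}}

```text
invalid input
```

```bash
python3 - <<'E'
from h import *
np.set_printoptions(precision=4,suppress=True)
w=eyes.get_image('wrist');save(w,'w1')
o=ctrl.get_obs();print(o['t'],o['tool_pos'],o['tool_rot'],o['contact_force'])
for q,z in [('stone_centre',.01),('lid_handle',.055),('lid_rest',0),('stone_box',0),('button_peg',.062),('pigment_jar',0),('glue_bottle',0),('cavity',.004)]:
    print(q,[(np.round(x['point'],1).tolist(),round(x['score'],2),at_z(w,x['point'],z)) for x in pinpoint('wrist',q)[:3]])
E
```

```text
1.85 [0.625  0.     0.2035] [-1.2092  1.2092 -1.2092] [-0.0189  0.358  -0.5525]
stone_centre []
lid_handle [([185.4, 342.4], 0.69, array([ 0.5112, -0.1915,  0.055 ]))]
lid_rest [([194.3, 308.8], 0.9, array([ 0.5081, -0.1815,  0.    ]))]
stone_box [([197.3, 136.6], 0.93, array([0.5284, 0.05  , 0.    ]))]
button_peg [([122.2, 63.0], 0.78, array([0.4795, 0.1194, 0.062 ]))]
pigment_jar [([272.2, 223.4], 0.67, array([ 0.6161, -0.0578, -0.    ]))]
glue_bottle []
cavity [([197.0, 137.4], 0.92, array([0.5291, 0.0492, 0.004 ])), ([194.3, 311.0], 0.17, array([ 0.5091, -0.1823,  0.004 ]))]
```

View pics/w1.png

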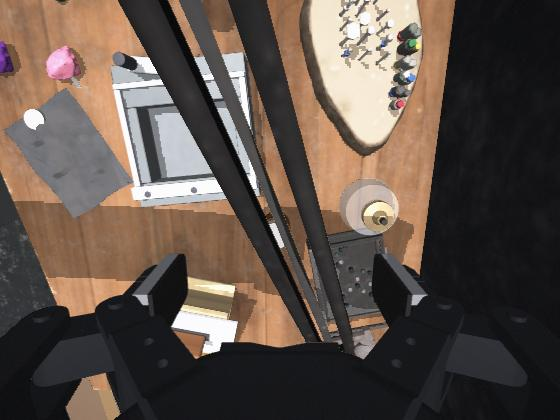

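Request:
{"method": "play_rows", "body": {
  "moves": [
    {"x": 0, "y": 0, "z": 3.5, "turn": 0, "jaw": 8.5},
    {"x": 0, "y": 0, "z": 3.5, "turn": 0, "jaw": 8.5},
    {"x": -4, "y": 0, "z": 0, "turn": 0, "jaw": 8.5},
    {"x": -4, "y": 0, "z": 0, "turn": 0, "jaw": 8.5},
    {"x": -3, "y": 2.5, "z": 0, "turn": 0, "jaw": 8.5},
    {"x": -3, "y": 2.7, "z": 0, "turn": 0, "jaw": 8.5},
    {"x": -3, "y": 2.8, "z": 0, "turn": 0, "jaw": 8.5},
    {"x": -3, "y": 2.8, "z": 0, "turn": 0, "jaw": 8.5}
  ],
  "squeeze": 40
}}

```text
t: 2.92
tool_pos: [0.4235, 0.1086, 0.2735]
tool_rot: [-1.208, 1.21, -1.21]
contact_force: [-0.7, 0.2, 1.1]
opening: 0.0852
```

```bash
python3 - <<'E'
from h import *
np.set_printoptions(precision=4,suppress=True)
w=eyes.get_image('wrist');save(w,'w1')
o=ctrl.get_obs();print(o['t'],o['tool_pos'],o['tool_rot'],o['contact_force'])
for q,z in [('stone_centre',.01),('stone_box',0),('button_peg',.062),('glue_bottle',0),('cavity',.004)]:
    print(q,[(np.round(x['point'],1).tolist(),round(x['score'],2),at_z(w,x['point'],z)) for x in pinpoint('wrist',q)[:3]])
E
```

```text
2.9667 [0.4196 0.1128 0.2739] [-1.2096  1.2094 -1.2024] [1.2127 4.2162 0.3819]
stone_centre [([204.3, 153.3], 0.85, array([0.3196, 0.1336, 0.01  ])), ([258.2, 97.2], 0.79, array([0.3959, 0.2071, 0.01  ])), ([256.3, 159.5], 0.78, array([0.3917, 0.1249, 0.01  ]))]
stone_box [([350.6, 211.4], 0.9, array([0.5301, 0.0463, 0.    ]))]
button_peg [([323.8, 165.1], 0.75, array([0.4787, 0.1238, 0.062 ]))]
glue_bottle [([359.9, 96.3], 0.76, array([0.5332, 0.2087, 0.    ]))]
cavity [([347.5, 210.4], 0.88, array([0.5245, 0.049 , 0.004 ]))]
```

View pics/w1.png

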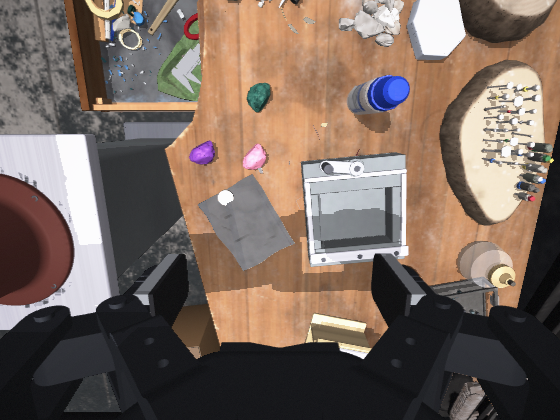

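```bash
python3 - <<'E'
import cv2
a=cv2.imread('pics/w1.png')
cv2.imwrite('pics/w1b.png',cv2.resize(a[145:280,290:420],(770,800)[:2],interpolation=cv2.INTER_CUBIC)[:600*1])
cv2.imwrite('pics/w1b.png',cv2.resize(a[145:280,290:420],(578,600),interpolation=cv2.INTER_CUBIC))
cv2.imwrite('pics/w1s.png',cv2.resize(a[70:125,230:290],(655,600),interpolation=cv2.INTER_CUBIC))
E
```

```text
(no output)
```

View pics/w1b.png

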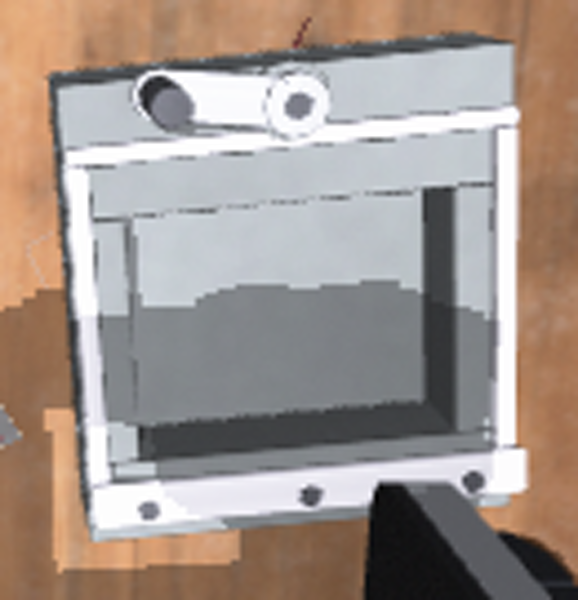

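View pics/w1s.png

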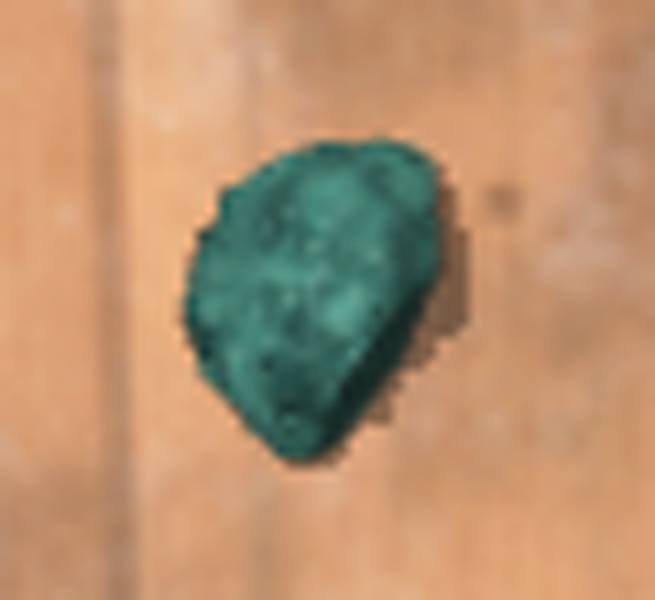

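```bash
python3 - <<'E'
from h import *
np.set_printoptions(precision=4,suppress=True)
w=eyes.get_image('wrist'); print(ctrl.get_obs()['tool_pos'])
# image w1 taken slightly before; re-use current pose if same
r=regions_of('wrist','stone_centre')
for x in r[:4]:
    m=x['pixels'];ys,xs=np.nonzero(m)
    P=np.array([at_z(w,(c,q),.008)[:2] for c,q in zip(xs,ys)])
    rect=cv2.minAreaRect((P*1000).astype(np.float32)); 
    C=np.cov(P.T);ev,V=np.linalg.eigh(C)
    print(x['score'],x['point'],P.mean(0),rect,np.sqrt(ev)*4,V[:,1], w['img'][m].mean(0), m.sum())
Z=lambda x,y:[290+x/4.446,145+y/4.444]
for n,p,z in [('box TL',(52,75),.036),('TR',(513,40),.036),('BL',(95,537),.036),('cav TL',(127,218),.036),('cav TR',(452,187),.036),('cav BL',(140,462),.036),('cav BR',(458,430),.036),('frame iTL',(88,168),.042),('iTR',(497,126),.042),('keep L',(112,485),.051),('keep R',(525,450),.051),('keepoutL',(95,528),.051),('keepoutR',(525,490),.051),('pivot',(300,102),.05),('peg top',(168,100),.075)]:
    print(n,at_z(w,Z(*p),z)*1000)
save(w,'w2')
E
```

```text
[0.4256 0.1074 0.2735]
0.91 [201.9, 156.8] [0.3174 0.1334] ((315.74462890625, 134.48431396484375), (28.930776596069336, 32.91555404663086), 89.94937133789062) [0.0282 0.0364] [-0.869  -0.4948] [152.4828  82.0441 194.1078] 408
0.86 [260.2, 97.7] [0.3962 0.2087] ((395.79638671875, 209.38568115234375), (38.386497497558594, 26.841873168945312), 61.60052490234375) [0.0281 0.0386] [0.507  0.8619] [ 58.9046 104.6083  93.9304] 503
0.57 [252.6, 156.8] [0.3889 0.1272] ((389.1239929199219, 125.6952133178711), (36.86405563354492, 27.34602165222168), 43.81332015991211) [0.0286 0.0381] [0.6439 0.7651] [238.0882 177.2135 207.4408] 431
box TL [455.1753 123.5255  36.    ]
TR [590.4296 133.6698  36.    ]
BL [471.8217 -26.0145  36.    ]
cav TL [478.7652  80.1186  36.    ]
cav TR [576.6712  89.6505  36.    ]
cav BL [485.5047   0.1841  36.    ]
cav BR [585.9999  11.0511  36.    ]
frame iTL [465.9263  96.7239  42.    ]
iTR [585.9675 109.1802  42.    ]
keep L [474.9332  -1.083   51.    ]
keep R [601.3017  10.4552  51.    ]
keepoutL [470.0599 -15.5947  51.    ]
keepoutR [602.7435  -2.843   51.    ]
pivot [525.52   117.4574  50.    ]
peg top [483.6977 121.6051  75.    ]
```

Request:
{"method": "play_rows", "body": {
  "moves": [
    {"x": -0.6, "y": 2, "z": -3.4, "turn": -6, "jaw": 6.5},
    {"x": -0.6, "y": 2, "z": -3.4, "turn": -6, "jaw": 6.5},
    {"x": -0.6, "y": 2, "z": -3.4, "turn": -6, "jaw": 6.5},
    {"x": -0.6, "y": 2, "z": -3.4, "turn": -6, "jaw": 6.5},
    {"x": -0.5, "y": 2.1, "z": -3.4, "turn": -6, "jaw": 6.5},
    {"x": 0, "y": 0, "z": -3, "turn": 0, "jaw": 6.5},
    {"x": 0, "y": 0, "z": 0, "turn": 0, "jaw": 6.5},
    {"x": 0, "y": 0, "z": 0, "turn": 0, "jaw": 6.5}
  ]
}}

```text
t: 3.98
tool_pos: [0.395, 0.2081, 0.0719]
tool_rot: [-0.919, 1.586, -1.584]
contact_force: [1.1, -0.6, 0.4]
opening: 0.0653
```

```bash
python3 - <<'E'
from h import *
np.set_printoptions(precision=4,suppress=True)
w=eyes.get_image('wrist');save(w,'w3');o=ctrl.get_obs(); print(o['t'],o['tool_pos'],o['tool_rot'],o['opening'])
r=regions_of('wrist','stone_centre')
for x in r[:4]:
    m=x['pixels'];ys,xs=np.nonzero(m)
    P=np.array([at_z(w,(c,q),.008)[:2] for c,q in zip(xs,ys)])
    C=np.cov(P.T);ev,V=np.linalg.eigh(C)
    print(x['score'],x['point'],P.mean(0),(P.max(0)+P.min(0))/2,np.sqrt(ev)*4,V[:,1], w['img'][m].mean(0), m.sum())
from scipy.spatial.transform import Rotation as R
M=R.from_rotvec(o['tool_rot']).as_matrix();print(M)
E
```

```text
4.0333 [0.3969 0.2085 0.0742] [-0.9138  1.584  -1.5844] 0.06480137315360378
0.83 [245.0, 323.1] [0.3168 0.1343] [0.3151 0.1359] [0.0286 0.0407] [-0.7167 -0.6974] [166.4463  90.1978 206.5765] 1006
0.71 [285.4, 211.2] [0.3956 0.2088] [0.3953 0.2075] [0.0273 0.039 ] [0.5915 0.8063] [ 60.2412 104.7191  94.2482] 1285
0.56 [319.8, 292.6] [0.3889 0.1273] [0.3884 0.1287] [0.0277 0.0419] [0.4635 0.8861] [216.2181 136.267  166.6027] 1105
[[-0.5008 -0.      0.8656]
 [-0.8656 -0.0002 -0.5008]
 [ 0.0002 -1.      0.0001]]
```

View pics/w3.png

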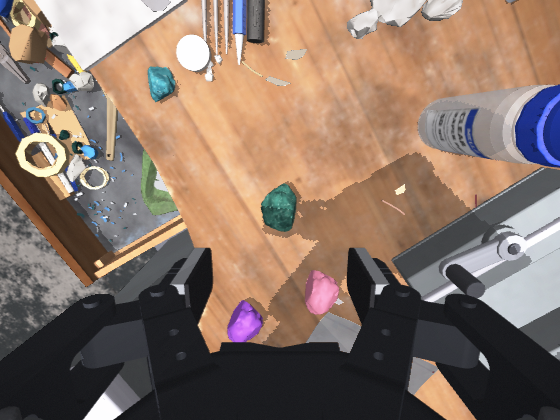

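Request:
{"method": "play_rows", "body": {
  "moves": [
    {"x": -0.1, "y": 0, "z": -3.5, "turn": 0, "jaw": 6.5},
    {"x": 0, "y": 0, "z": -2.5, "turn": 0, "jaw": 6.5},
    {"x": 0, "y": 0, "z": -1, "turn": 0, "jaw": 6.5},
    {"x": 0, "y": 0, "z": 0, "turn": 0, "jaw": 2},
    {"x": 0, "y": 0, "z": 0, "turn": 0, "jaw": 2},
    {"x": 0, "y": 0, "z": 0, "turn": 0, "jaw": 2},
    {"x": 0, "y": 0, "z": 0, "turn": 0, "jaw": 2},
    {"x": 0, "y": 0, "z": 0, "turn": 0, "jaw": 2}
  ],
  "squeeze": 40
}}

```text
t: 4.75
tool_pos: [0.3964, 0.2095, 0.0053]
tool_rot: [-0.911, 1.582, -1.583]
contact_force: [-0.3, -0.1, 0.1]
opening: 0.0199
```

```bash
python3 - <<'E'
from h import *
w=eyes.get_image('wrist');save(w,'w4');o=ctrl.get_obs(); print(o['t'],o['tool_pos'],o['opening'],o['contact_force'])
E
```

```text
4.8 [0.39607945 0.2093625  0.00487818] 0.020081561045930892 [ 0.0766154   0.40991162 -0.47568681]
```

View pics/w4.png

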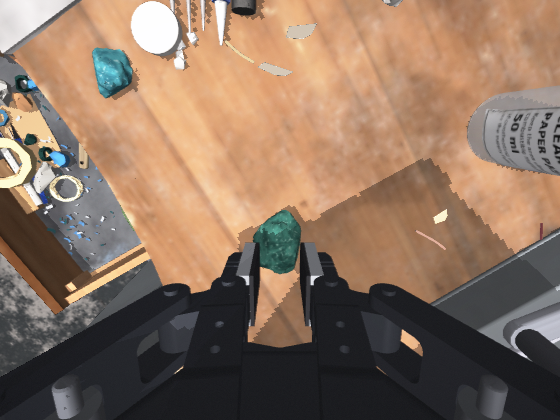

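```bash
python3 - <<'E'
from h import *
np.set_printoptions(precision=4,suppress=True)
w=eyes.get_image('wrist')
print(proj(w,[.396,.2093,.005]),proj(w,[.396,.2093,.024]))
for p in [(278,210),(278,243),(278,275),(255,240),(300,240),(250,268),(308,268)]: print(p,at_z(w,p,.01))
r=regions_of('wrist','stone_centre')
for x in r[:2]: print(x['point'],x['score'],x['pixels'].sum(),at_z(w,x['point'],.01))
print(w['cam_to_world'])
a=eyes.get_image('scene');save(a,'s4');cv2.imwrite('pics/s4z.png',cv2.resize(a['img'][250:370,190:330,::-1],(700,600),interpolation=cv2.INTER_CUBIC))
E
```

```text
[278.4319 239.73  ] [278.3564 252.8525]
(278, 210) [0.4056 0.2263 0.01  ]
(278, 243) [0.3958 0.2094 0.01  ]
(278, 275) [0.3857 0.1919 0.01  ]
(255, 240) [0.3853 0.2175 0.01  ]
(300, 240) [0.4076 0.2047 0.01  ]
(250, 268) [0.3737 0.204  0.01  ]
(308, 268) [0.4031 0.187  0.01  ]
[280.9, 243.9] 0.84 2261 [0.3969 0.2081 0.01  ]
[[ 0.8658  0.4832  0.13    0.4295]
 [-0.5003  0.8356  0.2266  0.2665]
 [ 0.0009 -0.2612  0.9653  0.1754]
 [ 0.      0.      0.      1.    ]]
```

View pics/s4z.png

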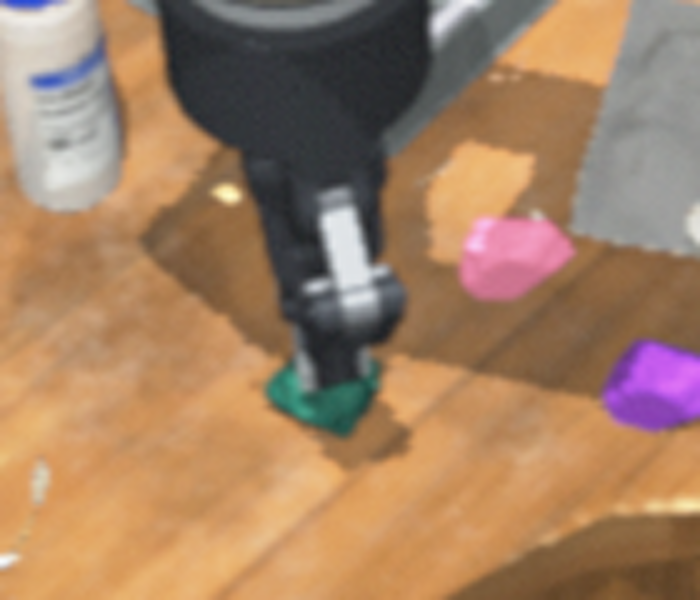

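Request:
{"method": "play_rows", "body": {
  "moves": [
    {"x": 0, "y": 0, "z": 0, "turn": 0, "jaw": 0.8},
    {"x": 0, "y": 0, "z": 0, "turn": 0, "jaw": 0.8}
  ]
}}

```text
t: 5.12
tool_pos: [0.395, 0.209, 0.0035]
tool_rot: [-0.914, 1.583, -1.584]
contact_force: [0.7, 0.2, 0.5]
opening: 0.0078
```

```bash
python3 - <<'E'
from h import *
w=eyes.get_image('wrist');save(w,'w5');a=eyes.get_image('scene');b=eyes.get_image('side')
print(ctrl.get_obs()['opening'])
A=cv2.resize(a['img'][280:360,210:310,::-1],(400,320),interpolation=cv2.INTER_CUBIC)
B=cv2.resize(b['img'][150:250,140:240,::-1],(400,400),interpolation=cv2.INTER_CUBIC)[:320]
C=cv2.resize(w['img'][190:350,180:380,::-1],(400,320));
cv2.imwrite('pics/m5.png',np.vstack([np.hstack([A,B]),np.hstack([C,C*0])])[:600])
E
```

```text
0.007781401547838142
```

View pics/m5.png

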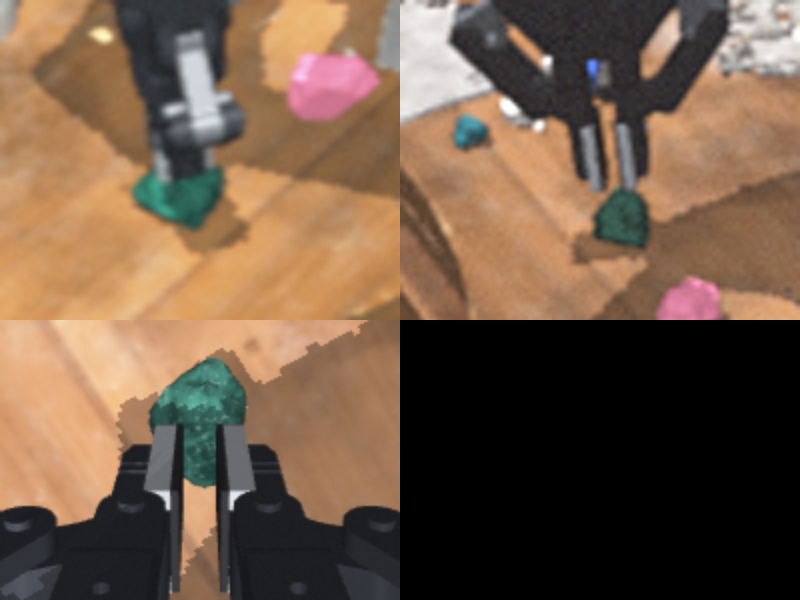

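```bash
python3 - <<'E'
from h import *
np.set_printoptions(precision=4,suppress=True)
b=eyes.get_image('side');a=eyes.get_image('scene');w=eyes.get_image('wrist')
o=ctrl.get_obs();print(o['tool_pos'],o['q'])
for z in (0,.005,.01,.02,.03,.04): print(z,proj(b,[.396,.209,z]),proj(a,[.396,.209,z]),proj(w,[.396,.209,z]))
t=[(140+198/4,150+190/4.),(140+226/4,150+187/4.)]
print(t)
B=cv2.resize(b['img'][130:230,140:260,::-1],(720,600),interpolation=cv2.INTER_CUBIC)
cv2.imwrite('pics/b6.png',B)
E
```

```text
[0.3949 0.209  0.0034] [ 0.3199 -0.1632  2.1772  0.      1.1277  0.8435]
0 [196.1184 206.8268] [255.2373 329.4408] [280.0654 236.546 ]
0.005 [195.8195 204.7886] [255.0823 327.5934] [280.0756 239.609 ]
0.01 [195.5186 202.7374] [254.926 325.73 ] [280.0864 242.8406]
0.02 [194.9112 198.5963] [254.6093 321.9541] [280.1098 249.8681]
0.03 [194.296  194.4023] [254.287  318.1112] [280.136  257.7644]
0.04 [193.6729 190.1546] [253.959  314.1997] [280.1658 266.7013]
[(189.5, 197.5), (196.5, 196.75)]
```

View pics/b6.png

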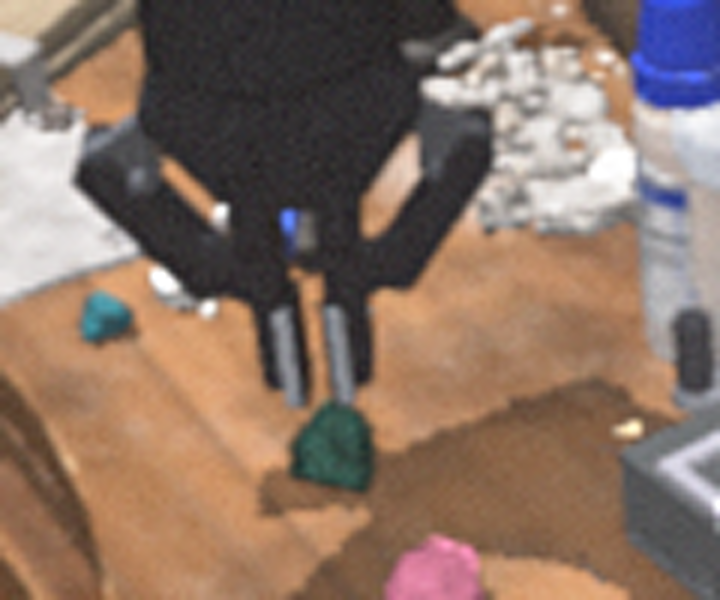

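Request:
{"method": "play_rows", "body": {
  "moves": [
    {"x": 0, "y": 0, "z": 0, "turn": 0, "jaw": 5},
    {"x": 0, "y": 0, "z": 0, "turn": 0, "jaw": 5},
    {"x": 0, "y": 0, "z": 0, "turn": 0, "jaw": 5},
    {"x": 0, "y": 0, "z": -0.5, "turn": 0, "jaw": 5},
    {"x": 0, "y": 0, "z": -0.5, "turn": 0, "jaw": 5}
  ]
}}

```text
t: 5.83
tool_pos: [0.3953, 0.2091, -0.0066]
tool_rot: [-0.913, 1.583, -1.583]
contact_force: [0.1, -0.4, 0.4]
opening: 0.0497
```

```bash
python3 - <<'E'
from h import *
np.set_printoptions(precision=4,suppress=True)
b=eyes.get_image('side')
o=ctrl.get_obs();print(o['tool_pos'],o['contact_force'],o['opening'],ctrl.grasp_offset,[x for x in dir(ctrl) if x[0]!='_'])
B=cv2.resize(b['img'][130:230,140:260,::-1],(720,600),interpolation=cv2.INTER_CUBIC)
cv2.imwrite('pics/b7.png',B)
E
```

```text
[ 0.3941  0.2087 -0.008 ] [ 0.2813  0.7409 -0.3728] 0.04981031429159839 0.0187 ['MotionError', 'get_obs', 'grasp_offset']
```

View pics/b7.png

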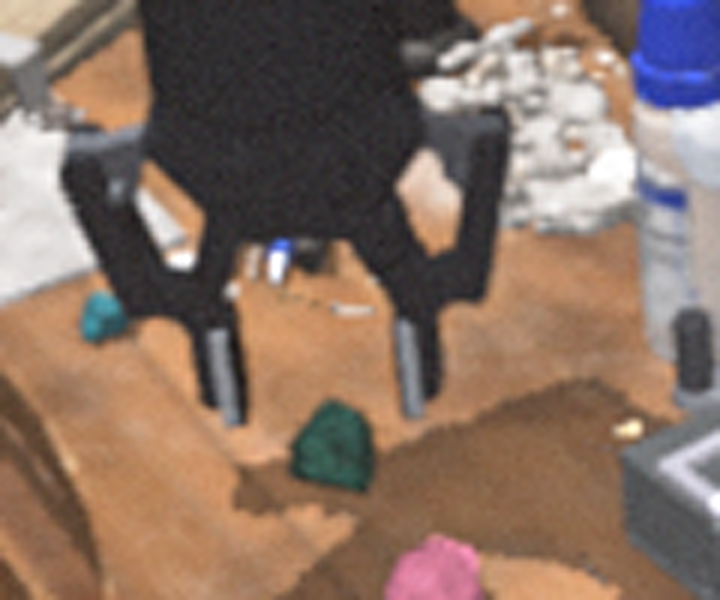

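Request:
{"method": "play_rows", "body": {
  "moves": [
    {"x": 0, "y": 0, "z": -0.6, "turn": 0, "jaw": 5},
    {"x": 0, "y": 0, "z": -0.5, "turn": 0, "jaw": 5},
    {"x": 0, "y": 0, "z": 0, "turn": 0, "jaw": 1.5},
    {"x": 0, "y": 0, "z": 0, "turn": 0, "jaw": 1.5},
    {"x": 0, "y": 0, "z": 0, "turn": 0, "jaw": 1.5},
    {"x": 0, "y": 0, "z": 0, "turn": 0, "jaw": 1.5}
  ]
}}

```text
t: 6.38
tool_pos: [0.3952, 0.2091, -0.0173]
tool_rot: [-0.914, 1.583, -1.583]
contact_force: [0.8, -0.4, -0.6]
opening: 0.0219
```

```bash
python3 - <<'E'
from h import *
np.set_printoptions(precision=4,suppress=True)
b=eyes.get_image('side')
o=ctrl.get_obs();print(o['tool_pos'],o['contact_force'],o['opening'])
B=cv2.resize(b['img'][130:230,140:260,::-1],(720,600),interpolation=cv2.INTER_CUBIC)
cv2.imwrite('pics/b8.png',B)
E
```

```text
[ 0.3952  0.2091 -0.0173] [-0.5571  0.1935 -0.342 ] 0.021806745066335922
```

View pics/b8.png

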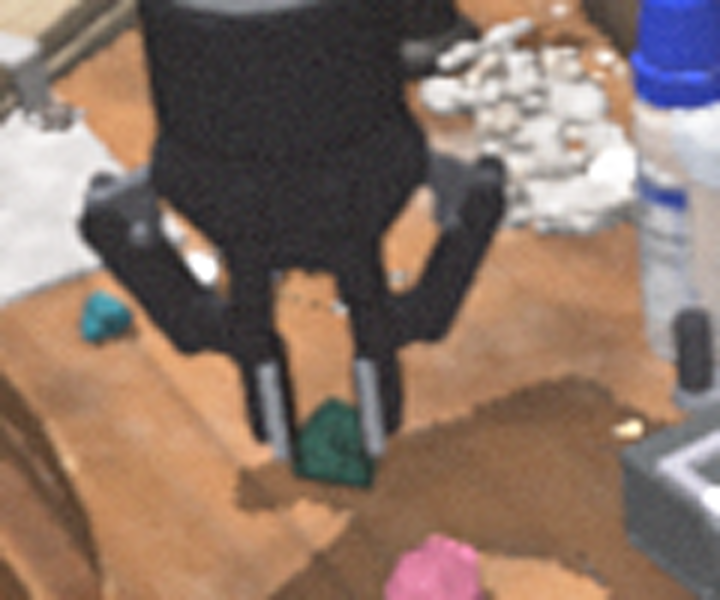

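Request:
{"method": "play_rows", "body": {
  "moves": [
    {"x": 0, "y": 0, "z": 3, "turn": 0, "jaw": 1.5},
    {"x": 0, "y": 0, "z": 4, "turn": 0, "jaw": 1.5},
    {"x": 1, "y": -1, "z": 3, "turn": 6, "jaw": 1.5},
    {"x": 2.5, "y": -3, "z": 0, "turn": 6, "jaw": 1.5},
    {"x": 2.5, "y": -3, "z": 0, "turn": 6, "jaw": 1.5},
    {"x": 2.5, "y": -3, "z": 0, "turn": 6, "jaw": 1.5},
    {"x": 2.5, "y": -3.1, "z": 0, "turn": 6, "jaw": 1.5},
    {"x": 2.5, "y": -3.1, "z": 0, "turn": 6, "jaw": 1.5}
  ]
}}

```text
t: 7.1
tool_pos: [0.5311, 0.0454, 0.0829]
tool_rot: [-1.258, 1.127, -1.128]
contact_force: [0.4, 0.3, -0.1]
opening: 0.0219
```

```bash
python3 - <<'E'
from h import *
np.set_printoptions(precision=4,suppress=True)
b=eyes.get_image('side');save(b,'b9');w=eyes.get_image('wrist');save(w,'w9')
o=ctrl.get_obs();print(o['tool_pos'],o['contact_force'],o['opening'])
for im in (b,w): print(proj(im,[.53,.047,.036]),proj(im,[.53,.047,.004]))
E
```

```text
[0.5332 0.0429 0.0834] [-0.454  -0.3069  0.5847] 0.021962639620804535
[299.8151 209.2268] [299.6386 222.896 ]
[272.172  205.3268] [272.8816 195.1545]
```

View pics/b9.png

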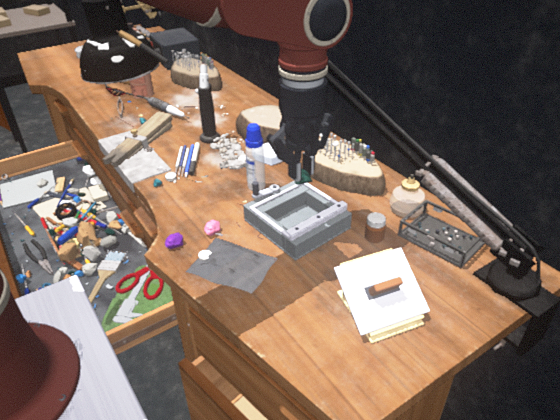

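View pics/w9.png

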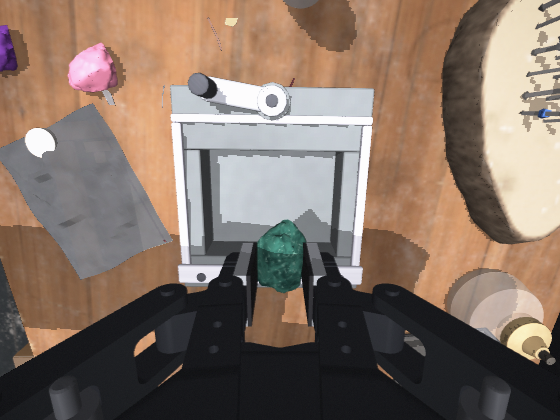

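Request:
{"method": "play_rows", "body": {
  "moves": [
    {"x": 0, "y": 0, "z": -4, "turn": 0, "jaw": 1.5},
    {"x": 0, "y": 0, "z": -3.5, "turn": 0, "jaw": 1.5},
    {"x": 0, "y": 0, "z": -1.5, "turn": 0, "jaw": 1.5},
    {"x": 0, "y": 0, "z": 0, "turn": 0, "jaw": 1.5},
    {"x": 0, "y": 0, "z": 0, "turn": 0, "jaw": 4.5},
    {"x": 0, "y": 0, "z": 0, "turn": 0, "jaw": 4.5},
    {"x": 0, "y": 0, "z": 3, "turn": 0, "jaw": 4.5},
    {"x": 0, "y": 0, "z": 4, "turn": 0, "jaw": 4.5}
  ]
}}

```text
t: 7.87
tool_pos: [0.5274, 0.0474, 0.0613]
tool_rot: [-1.261, 1.136, -1.128]
contact_force: [1.5, 0.9, 0.5]
opening: 0.0451
```

```bash
python3 - <<'E'
from h import *
np.set_printoptions(precision=4,suppress=True)
w=eyes.get_image('wrist');save(w,'w10')
o=ctrl.get_obs();print(o['tool_pos'],o['contact_force'],o['opening'])
cv2.imwrite('pics/w10.png',w['img'][:,:,::-1])
E
```

```text
[0.5354 0.0471 0.0733] [5.8374 0.5085 5.5986] 0.04521705221974451
```

View pics/w10.png

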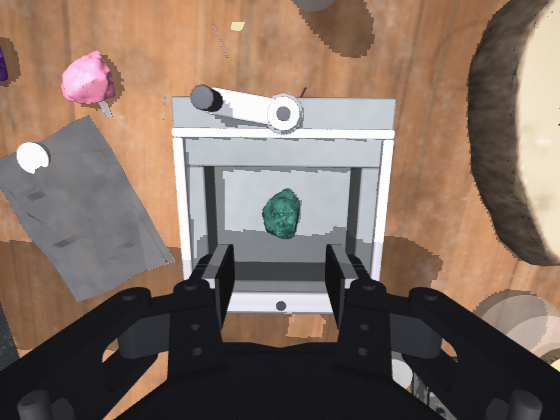

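Request:
{"method": "play_rows", "body": {
  "moves": [
    {"x": 0, "y": 0, "z": 3.5, "turn": 0, "jaw": 7},
    {"x": -0.2, "y": -2, "z": 3, "turn": -1, "jaw": 7},
    {"x": -0.3, "y": -3, "z": 2.5, "turn": -1, "jaw": 7},
    {"x": -0.3, "y": -3.6, "z": 2, "turn": -1, "jaw": 7},
    {"x": -0.3, "y": -4, "z": 1, "turn": -1, "jaw": 7},
    {"x": -0.3, "y": -4, "z": 0, "turn": -1, "jaw": 7},
    {"x": -0.3, "y": -4, "z": 0, "turn": -1, "jaw": 7},
    {"x": -0.3, "y": -1, "z": 0, "turn": 0, "jaw": 7}
  ]
}}

```text
t: 8.58
tool_pos: [0.5106, -0.174, 0.1859]
tool_rot: [-1.207, 1.207, -1.218]
contact_force: [-0.6, 0.4, -1.3]
opening: 0.07
```

Request:
{"method": "play_rows", "body": {
  "moves": [
    {"x": 0, "y": 0, "z": 0, "turn": 0, "jaw": 7},
    {"x": 0, "y": 0, "z": 0, "turn": 0, "jaw": 7}
  ]
}}

```text
t: 8.75
tool_pos: [0.5104, -0.1691, 0.1841]
tool_rot: [-1.207, 1.208, -1.211]
contact_force: [-0.1, -0.4, -0.7]
opening: 0.0702
```

```bash
python3 - <<'E'
from h import *
np.set_printoptions(precision=4,suppress=True)
w=eyes.get_image('wrist');save(w,'w11');b=eyes.get_image('side');save(b,'b11');a=eyes.get_image('scene');save(a,'a11')
o=ctrl.get_obs();print(o['t'],o['tool_pos'],o['tool_rot'],o['opening'])
for c,im in (('wrist',w),('side',b),('scene',a)):
  for q in ('lid_handle','lid_rest','pigment_jar','glue_bottle'):
    print(c,q,[(np.round(x['point'],1).tolist(),round(x['score'],2),at_z(im,x['point'],{'lid_handle':.056}.get(q,0))) for x in pinpoint(c,q)[:2]])
cv2.imwrite('pics/b11z.png',cv2.resize(b['img'][230:350,320:440,::-1],(600,600),interpolation=cv2.INTER_CUBIC))
E
```

```text
8.9 [ 0.5104 -0.1676  0.183 ] [-1.2095  1.2071 -1.2082] 0.06967111621987897
wrist lid_handle [([281.4, 215.1], 0.75, array([ 0.5131, -0.1932,  0.056 ]))]
wrist lid_rest []
wrist pigment_jar [([382.8, 77.6], 0.98, array([ 0.6217, -0.0571,  0.    ]))]
wrist glue_bottle []
side lid_handle [([385.4, 287.4], 0.88, array([ 0.5056, -0.1971,  0.056 ]))]
side lid_rest []
side pigment_jar [([375.2, 236.9], 0.65, array([ 0.6209, -0.0602,  0.    ]))]
side glue_bottle [([256.5, 188.8], 0.87, array([0.5261, 0.1932, 0.    ]))]
scene lid_handle [([349.5, 170.9], 0.61, array([ 0.5088, -0.1824,  0.056 ]))]
scene lid_rest [([344.9, 190.9], 0.55, array([ 0.5144, -0.1805,  0.    ]))]
scene pigment_jar [([273.1, 194.1], 0.67, array([ 0.6235, -0.0638,  0.    ]))]
scene glue_bottle [([204.5, 283.5], 0.95, array([0.5327, 0.203 , 0.    ])), ([268.8, 236.5], 0.69, array([0.5345, 0.0388, 0.    ]))]
```

View pics/w11.png

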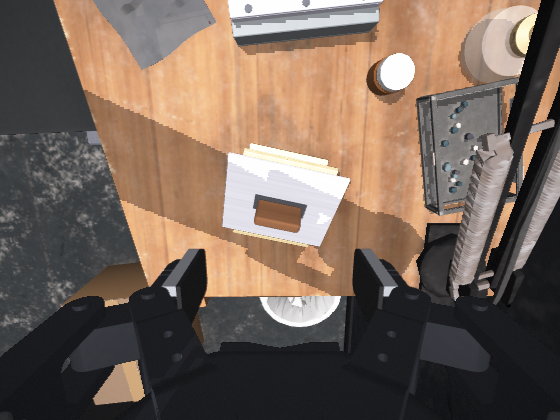

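View pics/b11z.png

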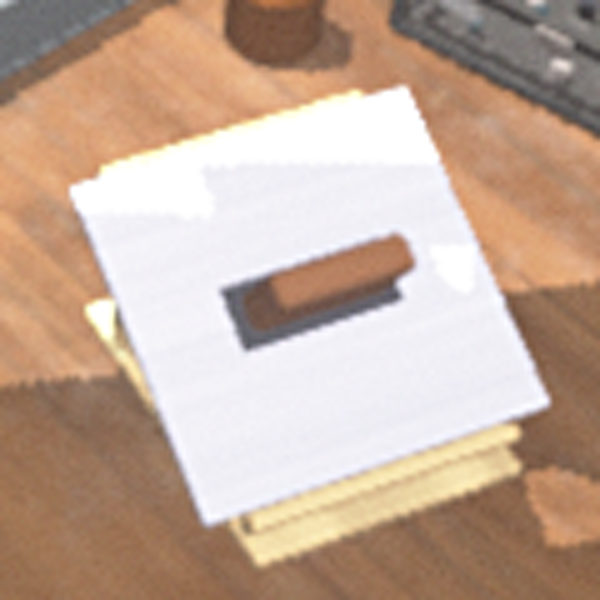

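```bash
python3 - <<'E'
import cv2
a=cv2.imread('pics/w11.png');cv2.imwrite('pics/w11z.png',cv2.resize(a[130:265,205:365],(711,600),interpolation=cv2.INTER_CUBIC))
a=cv2.imread('pics/a11.png');cv2.imwrite('pics/a11z.png',cv2.resize(a[145:225,305:395],(675,600),interpolation=cv2.INTER_CUBIC))
E
```

```text
(no output)
```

View pics/w11z.png

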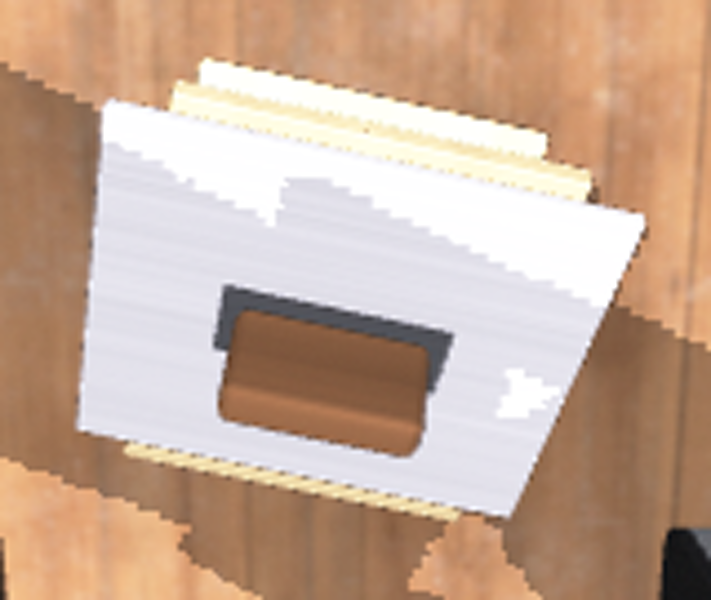

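View pics/a11z.png

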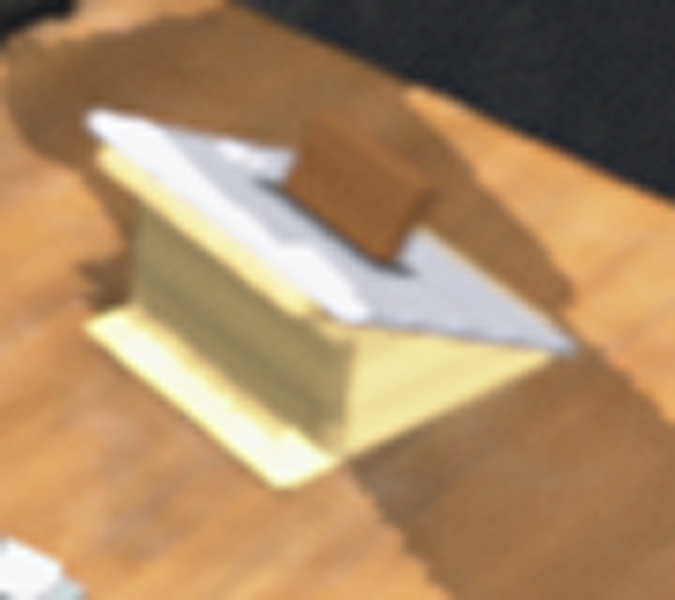

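```bash
python3 - <<'E'
from h import *
np.set_printoptions(precision=4,suppress=True)
w=eyes.get_image('wrist');b=eyes.get_image('side');a=eyes.get_image('scene')
o=ctrl.get_obs();print(o['t'],o['tool_pos'],w['cam_to_world'][:3,3])
W=lambda x,y:[205+x/4.444,130+y/4.444];D=lambda x,y:[320+x/5,230+y/5];S=lambda x,y:[305+x/7.5,145+y/7.5]
def t(n,*rs):
    P=tri([ray(im,p) for im,p in rs]);print(n,P,[(proj(im,P)-p).round(1) for im,p in rs]);return P
TL=t('TL',(w,W(105,102)),(b,D(72,186)),(a,S(355,315)))
TR=t('TR',(w,W(645,215)),(b,D(405,87)),(a,S(90,112)))
BR=t('BR',(w,W(507,518)),(b,D(550,405)))
BL=t('BL',(w,W(78,430)),(b,D(207,525)),(a,S(575,345)))
yv=(TL+BL)/2-(TR+BR)/2; xv=(TL+TR)/2-(BL+BR)/2
print('y',yv,np.linalg.norm(yv),np.degrees(np.arctan2(-yv[1],-yv[0])),'x',xv,np.linalg.norm(xv),'tilt',np.arctan2(xv[2],np.hypot(*xv[:2])),np.degrees(np.arctan2(-xv[0],xv[1])))
c=(TL+TR+BL+BR)/4;n=np.cross(xv,yv);n/=np.linalg.norm(n);print('c',c,n,'handle',c+.014*n,'top',c+.028*n)
H=c+.028*n;print([proj(im,H) for im in (w,b,a)],'handle top seen')
E
```

```text
9.65 [ 0.51   -0.1691  0.1825] [ 0.5107 -0.1028  0.3528]
TL [ 0.4638 -0.1302  0.066 ] [array([-0. ,  0.3]), array([-0.5,  0.3]), array([-0.3, -0.3])]
TR [ 0.5771 -0.1545  0.0661] [array([0.4, 1.1]), array([-0.5, -0.2]), array([-0.1,  0.2])]
BR [ 0.5571 -0.2436  0.0151] [array([0.2, 0.2]), array([-0.2,  0. ])]
BL [ 0.4449 -0.2188  0.0149] [array([ 0.1, -0.2]), array([-0. ,  0.1]), array([ 0.1, -0.1])]
y [-0.1128  0.0246 -0.0002] 0.11546220009644648 -12.302361791713974 x [0.0195 0.0888 0.051 ] 0.1042742001284589 tilt 0.5115375353107158 -12.360022581715999
c [ 0.5107 -0.1868  0.0405] [-0.1057 -0.478   0.872 ] handle [ 0.5092 -0.1935  0.0527] top [ 0.5078 -0.2002  0.0649]
[array([276.7522, 225.2172]), array([388.7281, 283.7266]), array([355.2888, 164.1673])] handle top seen
```

Request:
{"method": "play_rows", "body": {
  "moves": [
    {"x": -0.2, "y": -1.4, "z": -3, "turn": -6, "jaw": 7},
    {"x": 0, "y": -1.4, "z": -3, "turn": -6.3, "jaw": 7},
    {"x": 0, "y": 0, "z": -3.5, "turn": 0, "jaw": 7},
    {"x": 0, "y": 0, "z": -3.2, "turn": 0, "jaw": 7},
    {"x": 0, "y": 0, "z": 0, "turn": 0, "jaw": 6.2},
    {"x": 0, "y": 0, "z": 0, "turn": 0, "jaw": 6.2}
  ]
}}

```text
t: 10.15
tool_pos: [0.5064, -0.1962, 0.0537]
tool_rot: [-1.102, 1.37, -1.362]
contact_force: [0.3, 0.4, 0.5]
opening: 0.0617
```

```bash
python3 - <<'E'
from h import *
np.set_printoptions(precision=4,suppress=True)
w=eyes.get_image('wrist');save(w,'w12');b=eyes.get_image('side');
o=ctrl.get_obs();print(o['t'],o['tool_pos'],o['tool_rot'],o['opening'],o['contact_force'])
cv2.imwrite('pics/b12z.png',cv2.resize(b['img'][210:350,310:450,::-1],(600,600),interpolation=cv2.INTER_CUBIC))
u=np.array([.977,-.2135,0])
for s in (-.031,.031):
  for z in (.06,.07,.08,.09): 
    p=proj(b,np.array([.5083,-.1974,z])+u*s); print(s,z,p,(p-[310,210])*600/140)
E
```

```text
10.25 [ 0.5095 -0.1977  0.0579] [-1.0986  1.3624 -1.3679] 0.06182489310244052 [1.584  1.3152 0.2399]
-0.031 0.06 [368.4429 290.9229] [250.4694 346.8124]
-0.031 0.07 [369.1133 285.9956] [253.3426 325.6955]
-0.031 0.08 [369.7955 280.9818] [256.2664 304.2075]
-0.031 0.09 [370.4898 275.879 ] [259.242  282.3387]
0.031 0.06 [405.543  278.8932] [409.47   295.2566]
0.031 0.07 [406.5109 273.991 ] [413.618  274.2472]
0.031 0.08 [407.4953 269.0049] [417.837  252.8782]
0.031 0.09 [408.4967 263.9328] [422.1287 231.1405]
```

View pics/b12z.png

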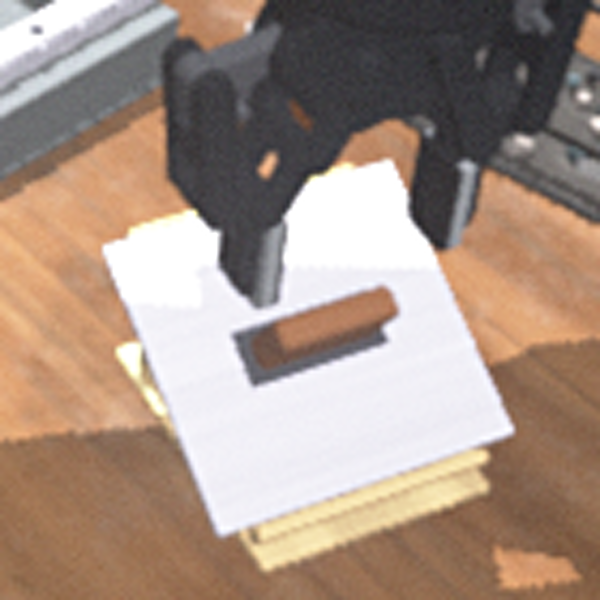

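View pics/w12.png

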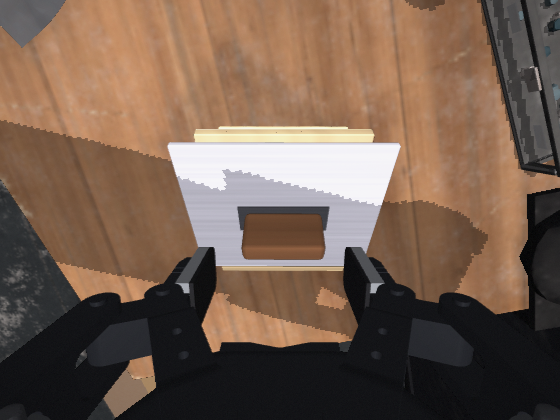

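Request:
{"method": "play_rows", "body": {
  "moves": [
    {"x": 0.1, "y": 0, "z": -1.5, "turn": 0, "jaw": 6.2},
    {"x": 0, "y": 0, "z": -1.2, "turn": 0, "jaw": 6.2},
    {"x": 0, "y": 0, "z": -0.6, "turn": 0, "jaw": 6.2},
    {"x": 0, "y": 0, "z": 0, "turn": 0, "jaw": 6.2}
  ]
}}

```text
t: 10.58
tool_pos: [0.5085, -0.1966, 0.0219]
tool_rot: [-1.101, 1.367, -1.364]
contact_force: [0.6, 0.9, -0.3]
opening: 0.0619
```

```bash
python3 - <<'E'
from h import *
np.set_printoptions(precision=4,suppress=True)
w=eyes.get_image('wrist');save(w,'w13');b=eyes.get_image('side');
o=ctrl.get_obs();print(o['t'],o['tool_pos'],o['opening'],o['contact_force'])
cv2.imwrite('pics/b13z.png',cv2.resize(b['img'][210:350,310:450,::-1],(600,600),interpolation=cv2.INTER_CUBIC))
E
```

```text
10.6833 [ 0.5092 -0.1971  0.023 ] 0.06243624816966158 [ 0.2556 -0.0243  0.2475]
```

View pics/b13z.png

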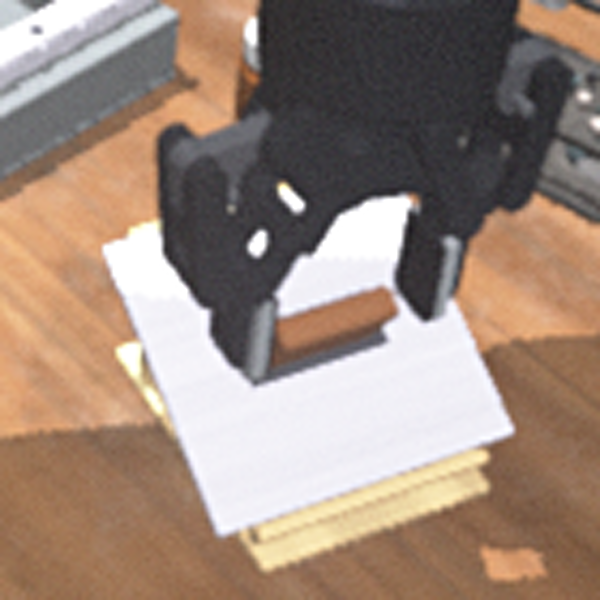

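View pics/w13.png

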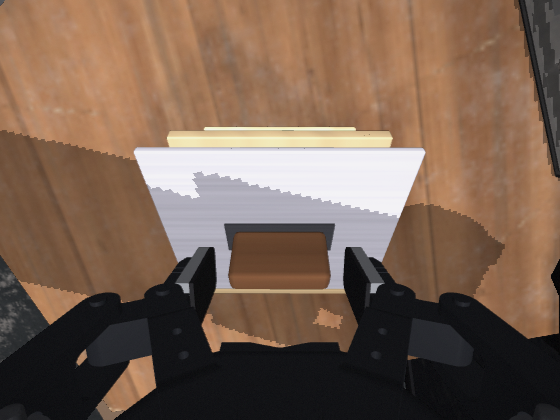

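Request:
{"method": "play_rows", "body": {
  "moves": [
    {"x": 0, "y": 0, "z": 0, "turn": 0, "jaw": 3.5},
    {"x": 0, "y": 0, "z": 0, "turn": 0, "jaw": 3.5},
    {"x": 0, "y": 0, "z": 0, "turn": 0, "jaw": 3.5},
    {"x": 0, "y": 0, "z": 0, "turn": 0, "jaw": 3.5}
  ],
  "squeeze": 40
}}

```text
t: 11.02
tool_pos: [0.5099, -0.1975, 0.0237]
tool_rot: [-1.099, 1.364, -1.367]
contact_force: [0.2, -0.2, 3.6]
opening: 0.0449
```

Request:
{"method": "play_rows", "body": {
  "moves": [
    {"x": 0, "y": 0, "z": 0.4, "turn": 0, "jaw": 3.5},
    {"x": 0, "y": 0.2, "z": 1, "turn": 0, "jaw": 3.5},
    {"x": 0, "y": 0.2, "z": 1.6, "turn": 0, "jaw": 3.5},
    {"x": 0, "y": 0, "z": 2, "turn": 0, "jaw": 3.5},
    {"x": 0, "y": 0, "z": 0, "turn": 0, "jaw": 3.5}
  ]
}}

```text
t: 11.43
tool_pos: [0.5115, -0.194, 0.0769]
tool_rot: [-1.097, 1.359, -1.37]
contact_force: [1.0, -1.5, -0.8]
opening: 0.0447
```

```bash
python3 - <<'E'
from h import *
np.set_printoptions(precision=4,suppress=True)
w=eyes.get_image('wrist');save(w,'w14');b=eyes.get_image('side');a=eyes.get_image('scene')
o=ctrl.get_obs();print(o['t'],o['tool_pos'],o['opening'],o['contact_force'])
A=cv2.resize(b['img'][190:340,310:450,::-1],(400,428),interpolation=cv2.INTER_CUBIC);B=cv2.resize(a['img'][110:230,290:402,::-1],(400,428),interpolation=cv2.INTER_CUBIC)
cv2.imwrite('pics/m14.png',np.hstack([A,B]))
E
```

```text
11.5833 [ 0.5086 -0.1927  0.072 ] 0.0448076519877801 [-0.163   0.5094 -2.9788]
```

View pics/m14.png

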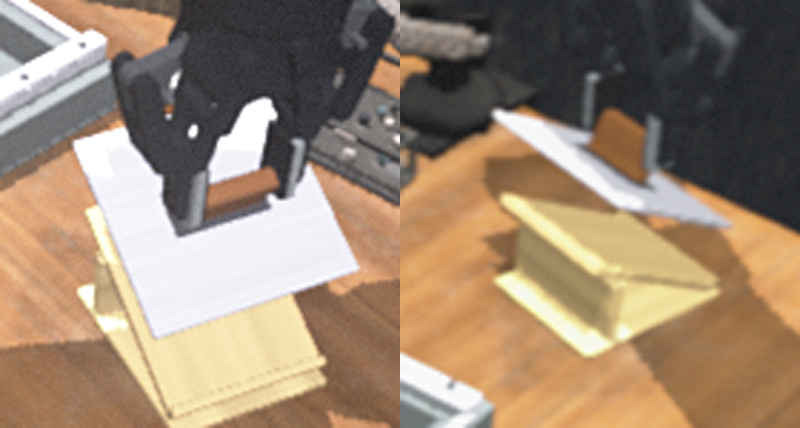

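View pics/w14.png

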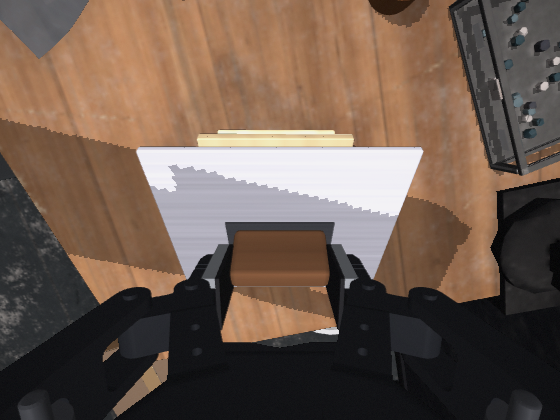

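```bash
python3 - <<'E'
import cv2
a=cv2.imread('pics/scene0.png');cv2.imwrite('pics/z1.png',cv2.resize(a[190:285,205:325],(758,600),interpolation=cv2.INTER_CUBIC))
a=cv2.imread('pics/side0.png');cv2.imwrite('pics/z2.png',cv2.resize(a[170:270,235:360],(750,600),interpolation=cv2.INTER_CUBIC))
E
```

```text
(no output)
```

View pics/z1.png

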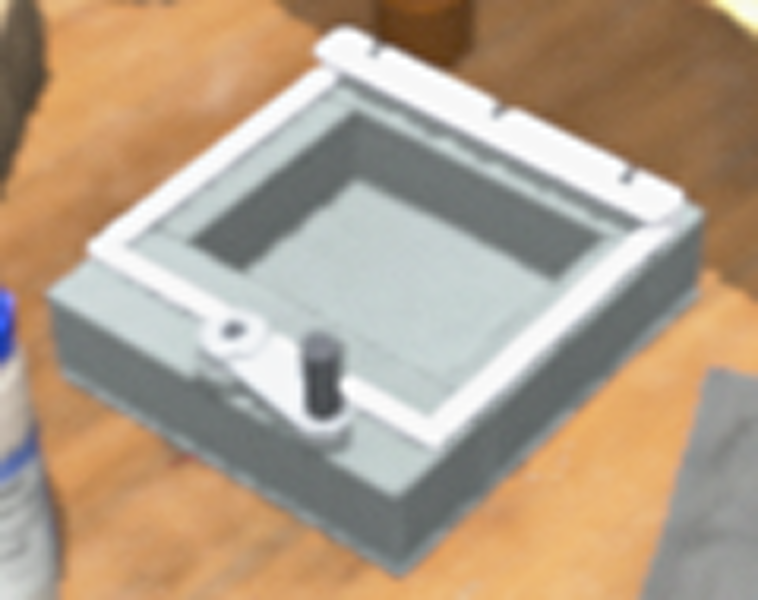

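View pics/z2.png

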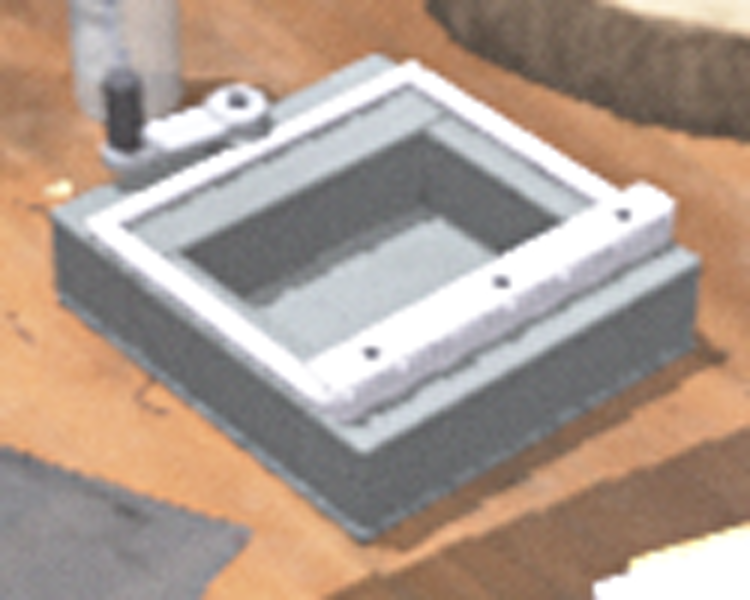

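```bash
python3 - <<'E'
from h import *
from scipy.optimize import least_squares
np.set_printoptions(precision=4,suppress=True)
b=eyes.get_image('side');a=eyes.get_image('scene')
S=lambda x,y:np.array([205+x/6.316,190+y/6.316]);D=lambda x,y:np.array([235+x/6,170+y/6])
# (im, px, kind, sx, sy, z)
ob=[(a,S(130,243),'f',1,-1),(a,S(437,410),'f',1,1),(a,S(192,240),'c',1,-1),(a,S(355,112),'c',-1,-1),(a,S(605,235),'c',-1,1),
(a,S(50,295),'b',1,-1),(a,S(400,497),'b',1,1),(a,S(703,215),'b',-1,1),
(b,D(365,450),'b',-1,1),(b,D(55,215),'b',1,1),(b,D(695,258),'b',-1,-1),(b,D(378,57),'b',1,-1),(b,D(185,255),'c',1,1),(b,D(425,133),'c',1,-1),(b,D(128,222),'f',1,1),(b,D(410,85),'f',1,-1)]
def pt(p,k,sx,sy):
    cx,cy,yaw,off,x1=p[:5]
    if k=='f':x,y,z=off+.0535*sx,.0605*sy,.042
    elif k=='c':x,y,z=.04*sx,.05*sy,.036
    else: x,y,z=(x1 if sx>0 else x1-.149),.068*sy,.036
    ex=np.array([-np.sin(yaw),np.cos(yaw)]);ey=np.array([-np.cos(yaw),-np.sin(yaw)])
    return np.r_[np.array([cx,cy])+ex*x+ey*y,z]
def f(p):
    r=[]
    for i,(im,px,k,sx,sy) in enumerate(ob):
        d=p[5:7] if im is a else p[7:9]
        r.append((proj(im,pt(p,k,sx,sy))+d-px))
    return np.r_[np.concatenate(r),p[5:9]*1.0]
s=least_squares(f,[.53,.047,.1,0.004,.08,0,0,0,0],loss='soft_l1',x_scale=[.01,.01,.05,.01,.01,1,1,1,1])
print(s.x);print(s.x[2]*57.3);print(s.fun[:-4].reshape(-1,2).round(1))
E
```

```text
[ 0.5288  0.0444  0.1008  0.0021  0.0835 -0.0254  1.7788  0.2293  1.3049]
5.777537689668277
[[-0.7 -0.5]
 [ 0.6  0.6]
 [-0.6  0.1]
 [ 0.3 -0.8]
 [ 0.8 -0.3]
 [-0.9 -0. ]
 [-0.1  0.3]
 [ 0.6 -0.4]
 [ 0.2  0.6]
 [-1.2 -0.4]
 [ 1.7  0.1]
 [-0.1 -0.7]
 [-0.6 -0.2]
 [ 0.1 -0.5]
 [-1.1  1. ]
 [ 1.2 -0.6]]
```

Request:
{"method": "play_rows", "body": {
  "moves": [
    {"x": 0.1, "y": 1, "z": 1, "turn": 0, "jaw": 3.5},
    {"x": 0.2, "y": 2, "z": 0.2, "turn": 3, "jaw": 3.5},
    {"x": 0.3, "y": 3, "z": 0, "turn": 3, "jaw": 3.5},
    {"x": 0.4, "y": 3.8, "z": 0, "turn": 4, "jaw": 3.5},
    {"x": 0.4, "y": 4, "z": 0, "turn": 4, "jaw": 3.5},
    {"x": 0.3, "y": 4, "z": 0, "turn": 4, "jaw": 3.5},
    {"x": 0.2, "y": 3, "z": 0, "turn": 0.1, "jaw": 3.5},
    {"x": 0.2, "y": 1.8, "z": 0, "turn": 0, "jaw": 3.5}
  ]
}}

```text
t: 12.35
tool_pos: [0.5291, 0.0368, 0.0843]
tool_rot: [-1.256, 1.134, -1.131]
contact_force: [0.9, -0.8, -2.2]
opening: 0.0447
```

Request:
{"method": "play_rows", "body": {
  "moves": [
    {"x": 0, "y": 1, "z": -0.4, "turn": 0, "jaw": 3.5},
    {"x": 0, "y": 0, "z": -0.4, "turn": 0, "jaw": 3.5},
    {"x": 0, "y": 0, "z": 0, "turn": 0, "jaw": 3.5},
    {"x": 0, "y": 0, "z": 0, "turn": 0, "jaw": 3.5}
  ]
}}

```text
t: 12.68
tool_pos: [0.5293, 0.0422, 0.0757]
tool_rot: [-1.256, 1.136, -1.134]
contact_force: [-0.0, 0.8, -1.3]
opening: 0.0448
```

```bash
python3 - <<'E'
from h import *
np.set_printoptions(precision=4,suppress=True)
w=eyes.get_image('wrist');save(w,'w15');b=eyes.get_image('side');a=eyes.get_image('scene');save(b,'b15');save(a,'a15')
o=ctrl.get_obs();print(o['t'],o['tool_pos'],o['tool_rot'],o['opening'],o['contact_force'],o['wrist_torque'])
A=cv2.resize(b['img'][130:270,235:375,::-1],(400,400),interpolation=cv2.INTER_CUBIC);B=cv2.resize(a['img'][160:300,195:335,::-1],(400,400),interpolation=cv2.INTER_CUBIC)
cv2.imwrite('pics/m15.png',np.hstack([A,B]))
E
```

```text
12.8333 [0.53   0.0419 0.0765] [-1.2547  1.1356 -1.1357] 0.04501059225521981 [-1.0804  0.1243 -1.4966] [-0.0294  0.0018  0.0103]
```

View pics/m15.png

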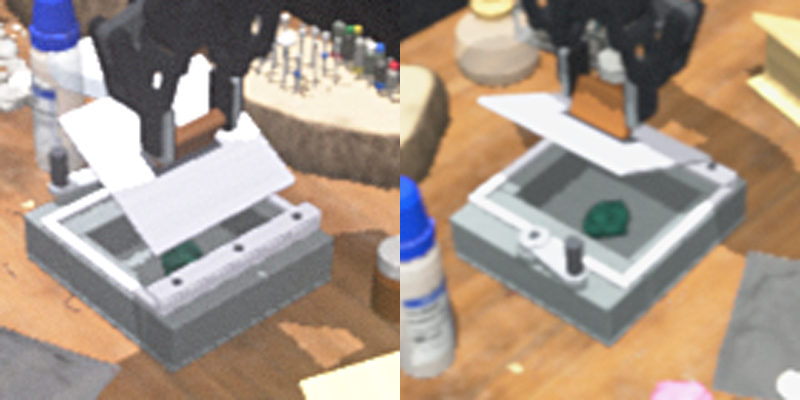

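View pics/w15.png

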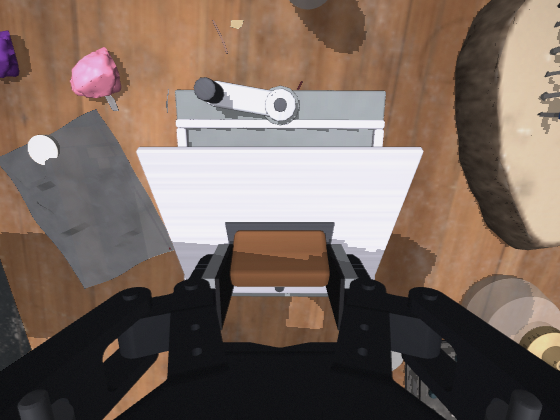

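Request:
{"method": "play_rows", "body": {
  "moves": [
    {"x": 0, "y": 0, "z": -1.2, "turn": 0, "jaw": 3.5},
    {"x": 0, "y": 0, "z": -1, "turn": 0, "jaw": 3.5},
    {"x": 0, "y": 0, "z": -0.4, "turn": 0, "jaw": 3.5},
    {"x": 0, "y": 0, "z": 0, "turn": 0, "jaw": 3.5},
    {"x": 0, "y": 0, "z": 0, "turn": 0, "jaw": 3.5}
  ],
  "squeeze": 30
}}

```text
t: 13.25
tool_pos: [0.5293, 0.0429, 0.0495]
tool_rot: [-1.256, 1.136, -1.133]
contact_force: [-0.1, 0.0, -1.2]
opening: 0.0448
```

```bash
python3 - <<'E'
from h import *
np.set_printoptions(precision=4,suppress=True)
b=eyes.get_image('side');a=eyes.get_image('scene')
o=ctrl.get_obs();print(o['t'],o['tool_pos'],o['opening'],o['contact_force'],o['wrist_torque'])
A=cv2.resize(b['img'][150:270,245:365,::-1],(600,600),interpolation=cv2.INTER_CUBIC)
cv2.imwrite('pics/m16.png',A)
E
```

```text
13.35 [0.5302 0.043  0.0506] 0.044777960427973836 [ 0.7465 -0.4671 -1.4432] [-0.024  -0.0941 -0.0177]
```

View pics/m16.png

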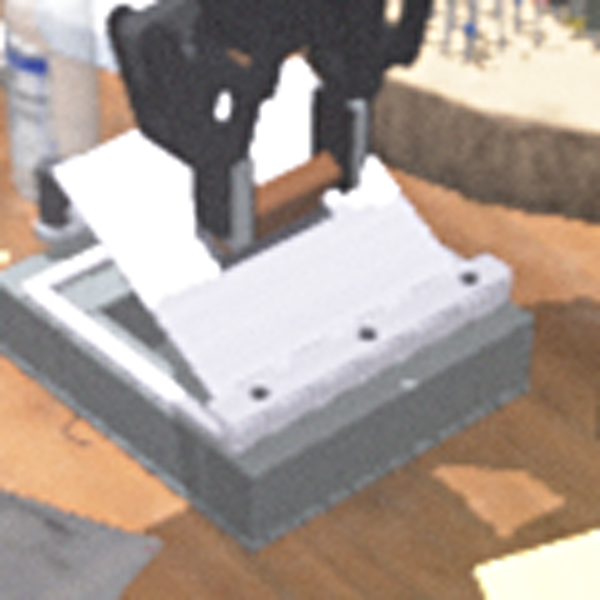

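Request:
{"method": "play_rows", "body": {
  "moves": [
    {"x": 0, "y": 0, "z": -0.1, "turn": 0, "jaw": 3.5},
    {"x": 0.04, "y": -0.4, "z": 0, "turn": 0, "jaw": 3.5},
    {"x": 0.04, "y": -0.4, "z": 0, "turn": 0, "jaw": 3.5},
    {"x": 0, "y": 0, "z": 0, "turn": 0, "jaw": 3.5}
  ],
  "squeeze": 30
}}

```text
t: 13.68
tool_pos: [0.531, 0.0345, 0.0496]
tool_rot: [-1.255, 1.135, -1.135]
contact_force: [0.4, 0.3, -3.3]
opening: 0.0448
```

Request:
{"method": "play_rows", "body": {
  "moves": [
    {"x": 0, "y": 0, "z": -0.15, "turn": 0, "jaw": 3.5},
    {"x": 0, "y": 0, "z": 0, "turn": 0, "jaw": 3.5}
  ]
}}

```text
t: 13.85
tool_pos: [0.5307, 0.0349, 0.0478]
tool_rot: [-1.255, 1.135, -1.134]
contact_force: [-0.9, -0.0, -0.8]
opening: 0.0445
```

Request:
{"method": "play_rows", "body": {
  "moves": [
    {"x": 0, "y": 0, "z": -0.15, "turn": 0, "jaw": 3.5},
    {"x": 0, "y": 0, "z": 0, "turn": 0, "jaw": 3.5}
  ]
}}

```text
t: 14.02
tool_pos: [0.5306, 0.0351, 0.0462]
tool_rot: [-1.256, 1.135, -1.134]
contact_force: [-0.3, -0.2, -3.0]
opening: 0.045
```

```bash
python3 - <<'E'
from h import *
np.set_printoptions(precision=4,suppress=True)
b=eyes.get_image('side');a=eyes.get_image('scene');w=eyes.get_image('wrist');save(w,'w17')
o=ctrl.get_obs();print(o['t'],o['tool_pos'],o['opening'],o['contact_force'],o['wrist_torque'])
A=cv2.resize(b['img'][150:270,245:365,::-1],(400,400),interpolation=cv2.INTER_CUBIC)
B=cv2.resize(a['img'][170:290,205:325,::-1],(400,400),interpolation=cv2.INTER_CUBIC)
cv2.imwrite('pics/m17.png',np.hstack([A,B]))
E
```

```text
14.1667 [0.5308 0.0351 0.0465] 0.044781446649192466 [ 0.3678  0.145  -2.218 ] [0.0165 0.0029 0.0001]
```

View pics/m17.png

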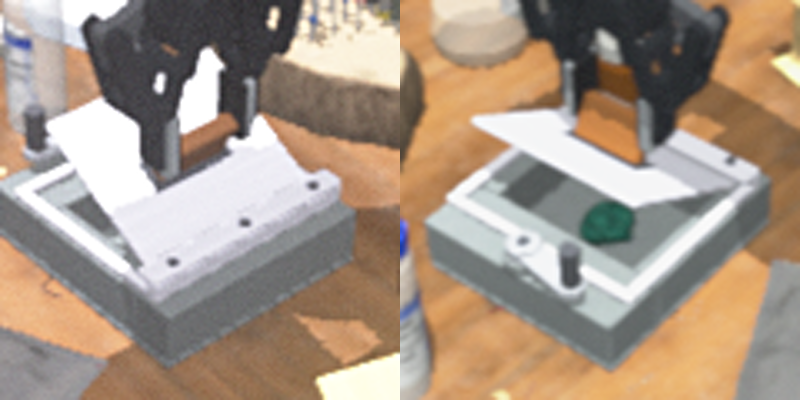

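Request:
{"method": "play_rows", "body": {
  "moves": [
    {"x": 0, "y": 0, "z": -0.1, "turn": 0, "jaw": 3.5},
    {"x": 0, "y": 0, "z": 0, "turn": 0, "jaw": 3.5},
    {"x": 0, "y": 0, "z": 0, "turn": 0, "jaw": 3.5}
  ]
}}

```text
t: 14.42
tool_pos: [0.531, 0.035, 0.0456]
tool_rot: [-1.255, 1.134, -1.134]
contact_force: [0.2, 0.6, -1.6]
opening: 0.0448
```

Request:
{"method": "play_rows", "body": {
  "moves": [
    {"x": 0, "y": 0, "z": -0.1, "turn": 0, "jaw": 3.5},
    {"x": 0, "y": 0, "z": 0, "turn": 0, "jaw": 3.5},
    {"x": 0, "y": 0, "z": 0, "turn": 0, "jaw": 3.5}
  ]
}}

```text
t: 14.67
tool_pos: [0.531, 0.0353, 0.0452]
tool_rot: [-1.255, 1.134, -1.134]
contact_force: [-2.1, 1.8, 4.5]
opening: 0.0447
```

Request:
{"method": "play_rows", "body": {
  "moves": [
    {"x": 0, "y": 0, "z": -0.1, "turn": 0, "jaw": 3.5},
    {"x": 0, "y": 0, "z": 0, "turn": 0, "jaw": 3.5},
    {"x": 0, "y": 0, "z": 0, "turn": 0, "jaw": 3.5}
  ]
}}

```text
t: 14.92
tool_pos: [0.531, 0.0357, 0.0449]
tool_rot: [-1.254, 1.135, -1.133]
contact_force: [-5.6, 4.8, 8.2]
opening: 0.0444
```

```bash
python3 - <<'E'
from h import *
np.set_printoptions(precision=4,suppress=True)
b=eyes.get_image('side');a=eyes.get_image('scene');w=eyes.get_image('wrist');save(w,'w18')
for i in range(4):
    o=ctrl.get_obs();print(o['t'],o['tool_pos'],o['opening'],o['contact_force'],o['wrist_torque']);eyes.get_image('wrist')
cv2.imwrite('pics/b18.png',cv2.resize(b['img'][160:260,250:360,::-1],(660,600),interpolation=cv2.INTER_CUBIC))
cv2.imwrite('pics/a18.png',cv2.resize(a['img'][175:285,205:325,::-1],(654,600),interpolation=cv2.INTER_CUBIC))
E
```

```text
15.0667 [0.5311 0.0357 0.0449] 0.0447724106765704 [-5.1761  3.9671  8.2478] [ 0.4848  0.8122 -0.0901]
15.1167 [0.5311 0.0357 0.045 ] 0.04495508633925052 [-4.4763  4.4335  9.3911] [ 0.519   0.858  -0.0299]
15.1667 [0.531  0.0357 0.0449] 0.04505938569312631 [-5.4041  3.9013  8.8905] [0.471  0.8027 0.0109]
15.2167 [0.531  0.0357 0.0449] 0.04422257407116789 [-5.0587  4.5181  8.2493] [ 0.4405  0.8605 -0.0318]
```

View pics/b18.png

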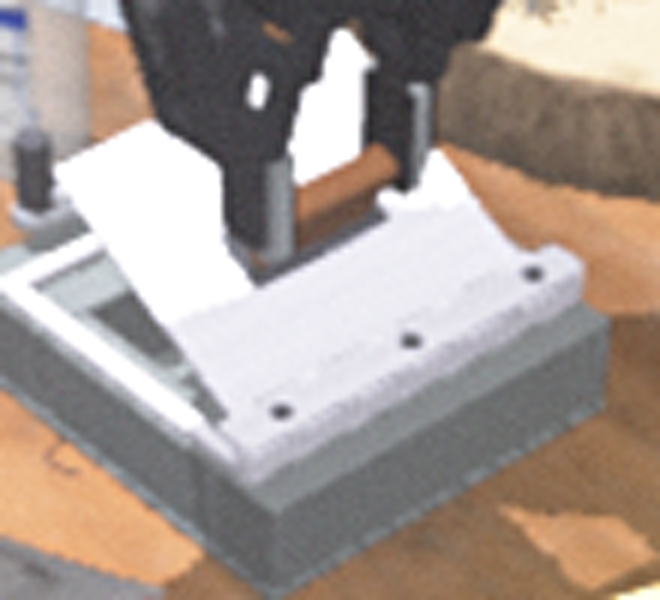

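View pics/a18.png

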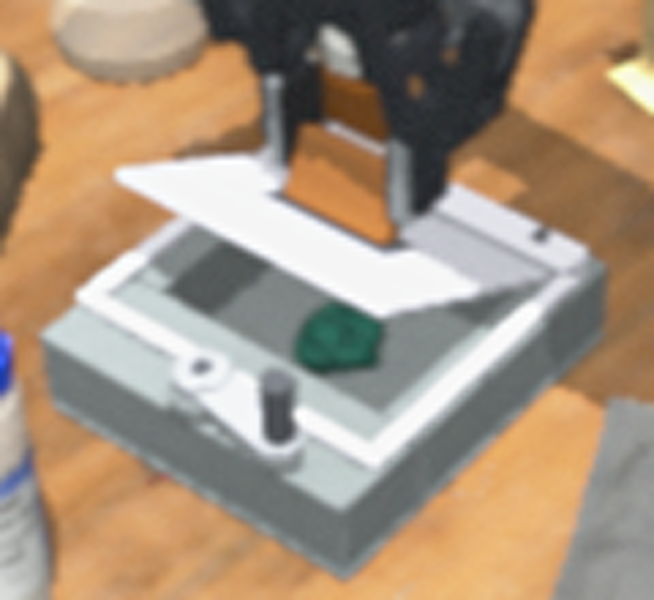

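View pics/w18.png

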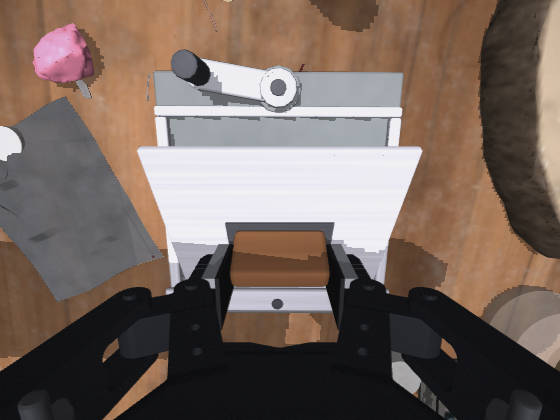

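Request:
{"method": "play_rows", "body": {
  "moves": [
    {"x": 0, "y": 0, "z": 0.2, "turn": 0, "jaw": 3.5},
    {"x": -0.15, "y": 0, "z": 0, "turn": 0, "jaw": 3.5},
    {"x": 0, "y": 0, "z": 0, "turn": 0, "jaw": 3.5}
  ]
}}

```text
t: 15.52
tool_pos: [0.5293, 0.0349, 0.0453]
tool_rot: [-1.255, 1.134, -1.135]
contact_force: [-0.4, 0.8, 0.9]
opening: 0.0449
```

Request:
{"method": "play_rows", "body": {
  "moves": [
    {"x": 0, "y": 0, "z": -0.2, "turn": 0, "jaw": 3.5},
    {"x": 0, "y": 0, "z": 0, "turn": 0, "jaw": 3.5},
    {"x": 0, "y": 0, "z": 0, "turn": 0, "jaw": 3.5}
  ]
}}

```text
t: 15.77
tool_pos: [0.5294, 0.0355, 0.0447]
tool_rot: [-1.255, 1.135, -1.133]
contact_force: [-4.7, 3.5, 9.3]
opening: 0.0448
```

```bash
python3 - <<'E'
from h import *
np.set_printoptions(precision=4,suppress=True)
for i in range(2):
    o=ctrl.get_obs();print(o['t'],o['tool_pos'],o['opening'],o['contact_force'],o['wrist_torque']);eyes.get_image('wrist')
E
```

```text
15.7667 [0.5294 0.0355 0.0447] 0.044840502302637676 [-4.6527  3.5274  9.2837] [ 0.3041  0.7419 -0.0806]
15.8167 [0.5294 0.0355 0.0448] 0.04476901739099523 [-4.4269  2.4398  8.0748] [ 0.3225  0.7259 -0.0357]
```

Request:
{"method": "play_rows", "body": {
  "moves": [
    {"x": 0, "y": 0, "z": -0.05, "turn": 0, "jaw": 3.5},
    {"x": 0, "y": 0, "z": -0.05, "turn": 0, "jaw": 3.5},
    {"x": 0, "y": 0, "z": 0, "turn": 0, "jaw": 3.5}
  ],
  "squeeze": 20
}}

```text
t: 16.12
tool_pos: [0.5295, 0.0358, 0.0445]
tool_rot: [-1.255, 1.136, -1.133]
contact_force: [-7.0, 5.0, 13.0]
opening: 0.0449
```

Request:
{"method": "play_rows", "body": {
  "moves": [
    {"x": 0, "y": 0, "z": -0.1, "turn": 0, "jaw": 3.5},
    {"x": 0, "y": 0, "z": 0, "turn": 0, "jaw": 3.5},
    {"x": 0, "y": 0, "z": 0, "turn": 0, "jaw": 3.5}
  ]
}}

```text
t: 16.37
tool_pos: [0.5295, 0.0362, 0.0441]
tool_rot: [-1.254, 1.136, -1.132]
contact_force: [-7.8, 6.0, 16.3]
opening: 0.0449
```

```bash
python3 - <<'E'
from h import *
np.set_printoptions(precision=4,suppress=True)
b=eyes.get_image('side');a=eyes.get_image('scene');w=eyes.get_image('wrist');save(w,'w19')
o=ctrl.get_obs();print(o['t'],o['tool_pos'],o['opening'],o['contact_force'],o['wrist_torque'])
cv2.imwrite('pics/b19.png',cv2.resize(b['img'][160:260,250:360,::-1],(660,600),interpolation=cv2.INTER_CUBIC))
E
```

```text
16.5167 [0.5295 0.0362 0.0441] 0.044834937657864726 [-9.1758  5.9467 16.2295] [ 0.5627  1.5409 -0.1331]
```

View pics/b19.png

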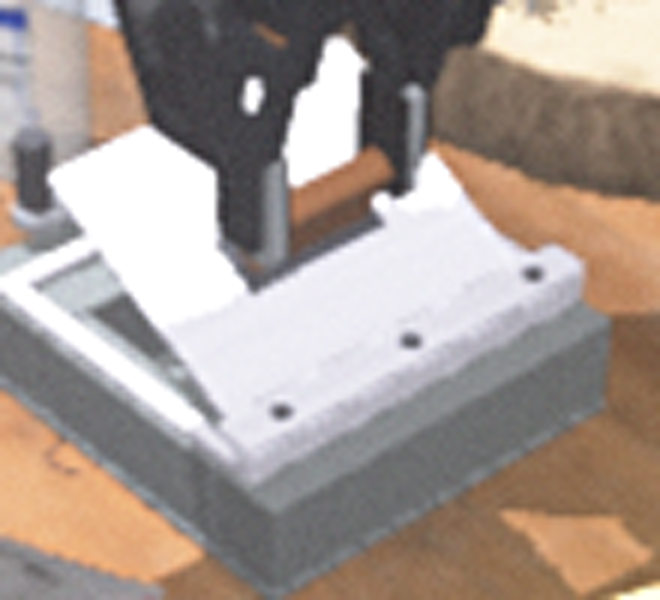

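View pics/w19.png

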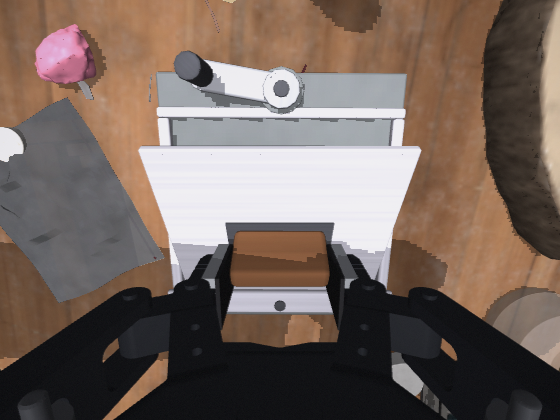

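Request:
{"method": "play_rows", "body": {
  "moves": [
    {"x": 0, "y": 0, "z": 0.22, "turn": 0, "jaw": 3.5},
    {"x": 0.01, "y": -0.15, "z": 0, "turn": 0, "jaw": 3.5},
    {"x": 0, "y": 0, "z": 0, "turn": 0, "jaw": 3.5}
  ]
}}

```text
t: 16.77
tool_pos: [0.5298, 0.0346, 0.045]
tool_rot: [-1.253, 1.135, -1.133]
contact_force: [-2.4, 6.2, 9.4]
opening: 0.0447
```

Request:
{"method": "play_rows", "body": {
  "moves": [
    {"x": 0.01, "y": -0.1, "z": 0, "turn": 0, "jaw": 3.5},
    {"x": 0, "y": 0, "z": 0, "turn": 0, "jaw": 3.5},
    {"x": 0, "y": 0, "z": 0, "turn": 0, "jaw": 3.5}
  ]
}}

```text
t: 17.02
tool_pos: [0.53, 0.034, 0.0452]
tool_rot: [-1.252, 1.136, -1.133]
contact_force: [-3.7, 6.9, 8.8]
opening: 0.0447
```

Request:
{"method": "play_rows", "body": {
  "moves": [
    {"x": 0.01, "y": -0.1, "z": 0, "turn": 0, "jaw": 3.5},
    {"x": 0, "y": 0, "z": 0, "turn": 0, "jaw": 3.5},
    {"x": 0, "y": 0, "z": 0, "turn": 0, "jaw": 3.5}
  ]
}}

```text
t: 17.27
tool_pos: [0.5304, 0.0332, 0.0453]
tool_rot: [-1.251, 1.136, -1.133]
contact_force: [-2.9, 6.4, 9.5]
opening: 0.0449
```

Request:
{"method": "play_rows", "body": {
  "moves": [
    {"x": 0, "y": 0, "z": 0.1, "turn": 0, "jaw": 3.5},
    {"x": 0.01, "y": -0.1, "z": 0, "turn": 0, "jaw": 3.5},
    {"x": 0, "y": 0, "z": 0, "turn": 0, "jaw": 3.5},
    {"x": 0, "y": 0, "z": 0, "turn": 0, "jaw": 3.5}
  ]
}}

```text
t: 17.6
tool_pos: [0.5304, 0.0326, 0.0457]
tool_rot: [-1.25, 1.136, -1.132]
contact_force: [-1.8, 8.0, 6.8]
opening: 0.0452
```

Request:
{"method": "play_rows", "body": {
  "moves": [
    {"x": 0.01, "y": -0.1, "z": 0, "turn": 0, "jaw": 3.5},
    {"x": 0, "y": 0, "z": 0, "turn": 0, "jaw": 3.5},
    {"x": 0, "y": 0, "z": 0, "turn": 0, "jaw": 3.5}
  ]
}}

```text
t: 17.85
tool_pos: [0.5304, 0.0322, 0.046]
tool_rot: [-1.249, 1.137, -1.131]
contact_force: [-2.6, 11.2, 7.6]
opening: 0.0449
```

```bash
python3 - <<'E'
from h import *
np.set_printoptions(precision=4,suppress=True)
b=eyes.get_image('side');a=eyes.get_image('scene');w=eyes.get_image('wrist');save(w,'w20')
o=ctrl.get_obs();print(o['t'],o['tool_pos'],o['opening'],o['contact_force'],o['wrist_torque'])
F=o['contact_force'];M=o['wrist_torque'];r=np.cross(F,M)/(F@F);t=(-.192-r[2])/F[2];print('contact',r+t*F)
cv2.imwrite('pics/b20.png',cv2.resize(b['img'][160:260,250:360,::-1],(660,600),interpolation=cv2.INTER_CUBIC))
E
```

```text
18.0 [0.5304 0.0323 0.046 ] 0.045058402726446574 [-1.4553  9.1836  7.983 ] [ 1.7351  0.4591 -0.1571]
contact [-0.0192 -0.003  -0.192 ]
```

View pics/b20.png

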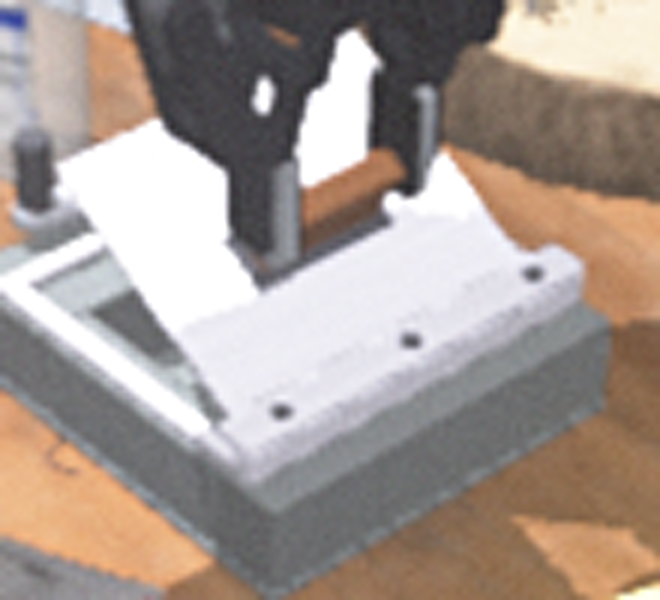

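View pics/w20.png

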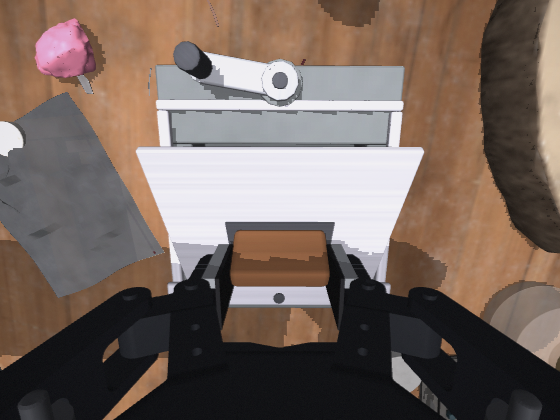

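```bash
python3 - <<'E'
from h import *
import pickle
b=eyes.get_image('side');a=eyes.get_image('scene');w=eyes.get_image('wrist')
pickle.dump((a,b,w),open('im20.pkl','wb'))
cv2.imwrite('pics/z20a.png',cv2.resize(a['img'][175:275,205:325,::-1],(720,600),interpolation=cv2.INTER_CUBIC))
cv2.imwrite('pics/z20w.png',cv2.resize(w['img'][50:260,120:440,::-1],(800,525),interpolation=cv2.INTER_CUBIC))
E
```

```text
(no output)
```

View pics/z20a.png

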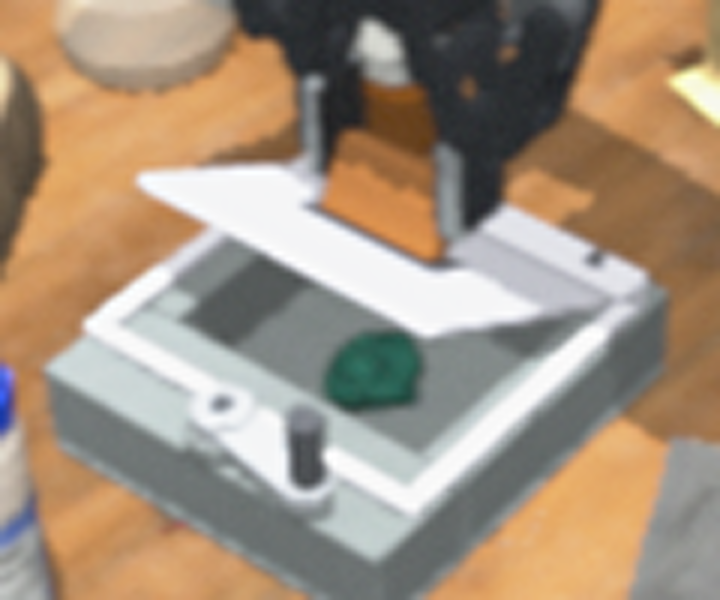

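View pics/z20w.png

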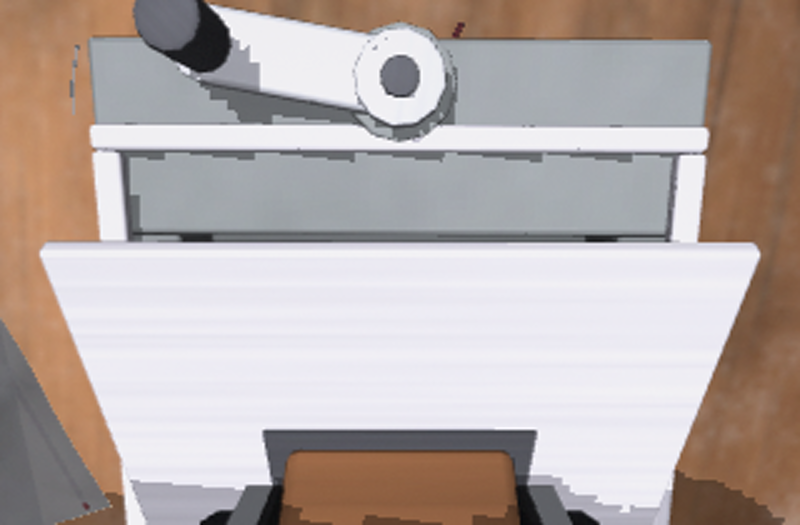

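```bash
cat > fitlid.py <<'E'
from h import *
import pickle
np.set_printoptions(precision=4,suppress=True)
yaw=np.radians(5.8);ex=np.array([-np.sin(yaw),np.cos(yaw)]);ey=np.array([-np.cos(yaw),-np.sin(yaw)]);c=np.array([.5295,.046])
def box(P): d=np.asarray(P)[:2]-c; return np.array([d@ex,d@ey,P[2]])*1000
E
python3 - <<'E'
from fitlid import *
a,b,w=pickle.load(open('im20.pkl','rb'))
W=lambda x,y:[120+x/2.5,50+y/2.5];S=lambda x,y:[205+x/6,175+y/6];D=lambda x,y:[250+x/6,160+y/6]
def t(n,*rs):
    P=tri([ray(im,p) for im,p in rs]);print(n,box(P),[(proj(im,P)-p).round(1) for im,p in rs]);return P
t('TL',(w,W(42,256)),(a,S(430,331)),(b,D(60,165)))
t('TR',(w,W(760,256)),(a,S(140,177)))
for n,p in [('wall+x L',(122,152)),('R',(678,152))]: print(n,box(at_z(w,W(*p),.042)))
for n,p in [('cavity+x L',(135,234)),('R',(665,234))]: print(n,box(at_z(w,W(*p),.036)))
for n,p in [('box L',(90,40)),('R',(710,40))]: print(n,box(at_z(w,W(*p),.036)))
print('pivot',box(at_z(w,W(400,75),.05)))
for n,p in [('wall+x -y',(128,318)),('+y',(420,483))]: print(n,box(at_z(a,S(*p),.042)))
E
```

```text
TL [41.4364 57.5888 88.8495] [array([ 1.1, -2.7]), array([ 0.4, -0.6]), array([-0.1,  0.3])]
TR [ 39.6092 -59.8938  85.964 ] [array([-1.6,  0.7]), array([-0.3, -0.1])]
wall+x L [58.4815 59.5569 42.    ]
R [ 58.3037 -60.5321  42.    ]
cavity+x L [40.7471 60.2987 36.    ]
R [ 40.5576 -61.2709  36.    ]
box L [81.829  66.3476 36.    ]
R [ 81.6445 -67.4085  36.    ]
pivot [72.8796 -0.464  50.    ]
wall+x -y [ 56.1846 -54.0204  42.    ]
+y [57.3085 64.3174 42.    ]
```

Request:
{"method": "play_rows", "body": {
  "moves": [
    {"x": -0.02, "y": 0.2, "z": -0.15, "turn": 0, "jaw": 3.5},
    {"x": -0.02, "y": 0.2, "z": -0.2, "turn": 0, "jaw": 3.5},
    {"x": 0, "y": 0, "z": 0, "turn": 0, "jaw": 3.5}
  ],
  "squeeze": 20
}}

```text
t: 18.4
tool_pos: [0.5304, 0.035, 0.0436]
tool_rot: [-1.253, 1.134, -1.133]
contact_force: [-6.0, 5.5, 15.5]
opening: 0.045
```

```bash
python3 - <<'E'
from h import *
np.set_printoptions(precision=4,suppress=True)
w=eyes.get_image('wrist');save(w,'w21')
o=ctrl.get_obs();print(o['t'],o['tool_pos'],o['opening'],o['contact_force'],o['wrist_torque'])
E
```

```text
18.45 [0.5304 0.0348 0.0437] 0.04513305508914494 [-6.7115  4.8783 14.9375] [ 0.665   1.0039 -0.0583]
```

View pics/w21.png

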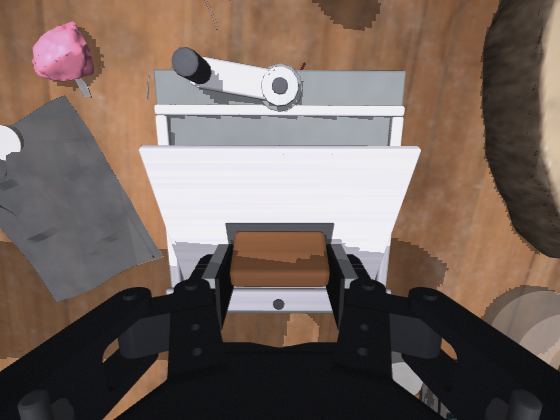

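Request:
{"method": "play_rows", "body": {
  "moves": [
    {"x": -0.02, "y": 0.2, "z": -0.2, "turn": 0, "jaw": 3.5},
    {"x": -0.02, "y": 0.2, "z": -0.2, "turn": 0, "jaw": 3.5},
    {"x": 0, "y": 0, "z": 0, "turn": 0, "jaw": 3.5}
  ]
}}

```text
t: 18.7
tool_pos: [0.53, 0.039, 0.0395]
tool_rot: [-1.252, 1.134, -1.133]
contact_force: [-5.5, 6.4, 15.0]
opening: 0.0449
```

```bash
python3 - <<'E'
from h import *
np.set_printoptions(precision=4,suppress=True)
w=eyes.get_image('wrist');save(w,'w22');b=eyes.get_image('side')
o=ctrl.get_obs();print(o['t'],o['tool_pos'],o['opening'],o['contact_force'],o['wrist_torque'])
cv2.imwrite('pics/m22.png',np.hstack([w['img'][:,:,::-1][20:320,130:430],cv2.resize(b['img'][165:265,250:350,::-1],(300,300),interpolation=cv2.INTER_CUBIC)]))
E
```

```text
18.8 [0.53   0.0388 0.0397] 0.04476063099157366 [-6.3876  6.3625 13.6476] [ 0.7243  0.9141 -0.0418]
```

View pics/m22.png

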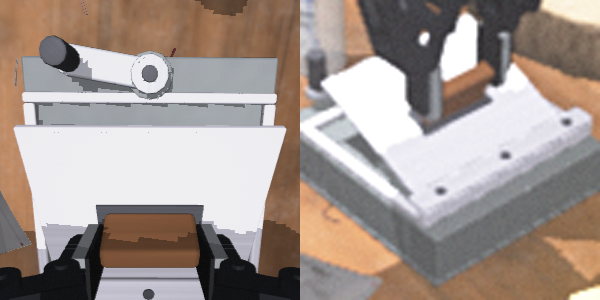

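Request:
{"method": "play_rows", "body": {
  "moves": [
    {"x": -0.02, "y": 0.18, "z": -0.22, "turn": 0, "jaw": 3.5},
    {"x": -0.02, "y": 0.18, "z": -0.22, "turn": 0, "jaw": 3.5},
    {"x": 0, "y": 0, "z": 0, "turn": 0, "jaw": 3.5}
  ]
}}

```text
t: 19.05
tool_pos: [0.5297, 0.0427, 0.0349]
tool_rot: [-1.252, 1.134, -1.133]
contact_force: [-4.8, 7.9, 12.7]
opening: 0.0447
```

```bash
python3 - <<'E'
from h import *
np.set_printoptions(precision=4,suppress=True)
w=eyes.get_image('wrist');save(w,'w23');b=eyes.get_image('side')
o=ctrl.get_obs();print(o['t'],o['tool_pos'],o['opening'],o['contact_force'],o['wrist_torque'])
cv2.imwrite('pics/m23.png',np.hstack([w['img'][:,:,::-1][20:320,130:430],cv2.resize(b['img'][165:265,250:350,::-1],(300,300),interpolation=cv2.INTER_CUBIC)]))
E
```

```text
19.15 [0.5297 0.0427 0.0351] 0.044860249105340706 [-4.5683  6.3806 12.9923] [ 0.7734  0.7059 -0.0269]
```

View pics/m23.png

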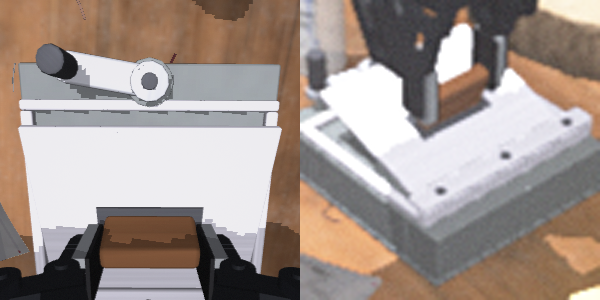

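Rotating well; continue down the arc.

Request:
{"method": "play_rows", "body": {
  "moves": [
    {"x": -0.02, "y": 0.16, "z": -0.24, "turn": 0, "jaw": 3.5},
    {"x": -0.02, "y": 0.15, "z": -0.24, "turn": 0, "jaw": 3.5},
    {"x": 0, "y": 0, "z": 0, "turn": 0, "jaw": 3.5}
  ]
}}

```text
t: 19.4
tool_pos: [0.5296, 0.046, 0.03]
tool_rot: [-1.251, 1.134, -1.133]
contact_force: [-4.4, 6.7, 12.0]
opening: 0.0451
```

```bash
python3 - <<'E'
from fitlid import *
w=eyes.get_image('wrist');save(w,'w24');b=eyes.get_image('side');a=eyes.get_image('scene')
pickle.dump((a,b,w),open('im24.pkl','wb'))
o=ctrl.get_obs();print(o['t'],o['tool_pos'],o['opening'],o['contact_force'],o['wrist_torque'])
cv2.imwrite('pics/m24.png',np.hstack([cv2.resize(w['img'][50:250,130:430,::-1],(480,320)),cv2.resize(a['img'][185:285,215:315,::-1],(320,320),interpolation=cv2.INTER_CUBIC)]))
E
```

```text
19.55 [0.5296 0.0459 0.0302] 0.04477551603774023 [-3.4091  7.3475 11.7144] [ 0.9366  0.541  -0.0568]
```

View pics/m24.png

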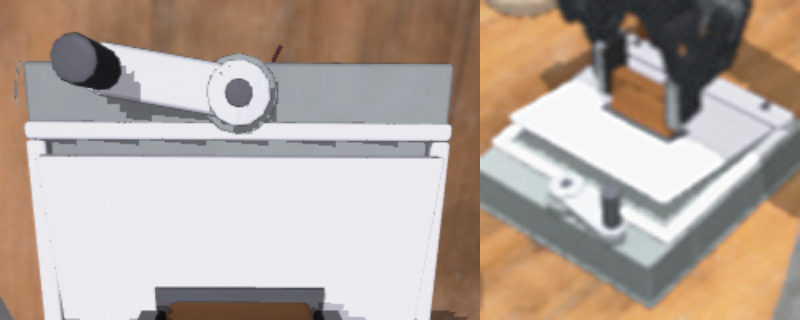

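Request:
{"method": "play_rows", "body": {
  "moves": [
    {"x": -0.01, "y": 0.13, "z": -0.24, "turn": 0, "jaw": 3.5},
    {"x": -0.01, "y": 0.12, "z": -0.24, "turn": 0, "jaw": 3.5},
    {"x": 0, "y": 0, "z": 0, "turn": 0, "jaw": 3.5}
  ]
}}

```text
t: 19.8
tool_pos: [0.5296, 0.0486, 0.0251]
tool_rot: [-1.25, 1.134, -1.134]
contact_force: [-2.2, 8.1, 10.8]
opening: 0.0448
```

```bash
python3 - <<'E'
from fitlid import *
w=eyes.get_image('wrist');save(w,'w24');b=eyes.get_image('side');a=eyes.get_image('scene')
o=ctrl.get_obs();print(o['t'],o['tool_pos'],o['opening'],o['contact_force'],o['wrist_torque'])
cv2.imwrite('pics/m25.png',np.hstack([cv2.resize(w['img'][50:250,130:430,::-1],(480,320)),cv2.resize(a['img'][185:285,215:315,::-1],(320,320),interpolation=cv2.INTER_CUBIC)]))
E
```

```text
19.95 [0.5296 0.0485 0.0252] 0.04481709086435915 [-1.5705  7.9839  9.4579] [ 0.9667  0.4111 -0.0412]
```

View pics/m25.png

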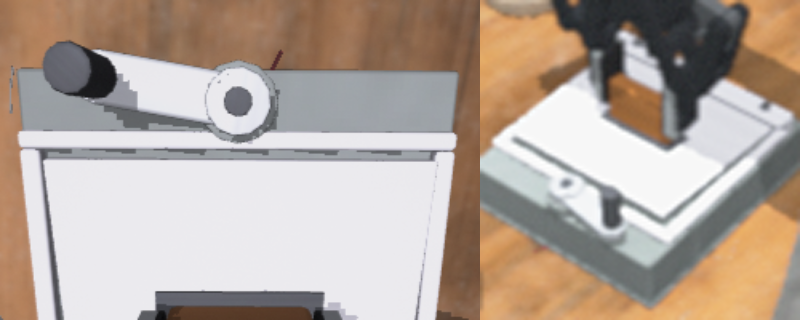

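Request:
{"method": "play_rows", "body": {
  "moves": [
    {"x": -0.01, "y": 0.08, "z": -0.2, "turn": 0, "jaw": 3.5},
    {"x": 0, "y": 0.05, "z": -0.15, "turn": 0, "jaw": 3.5},
    {"x": 0, "y": 0, "z": 0, "turn": 0, "jaw": 3.5}
  ]
}}

```text
t: 20.2
tool_pos: [0.5297, 0.0496, 0.0216]
tool_rot: [-1.25, 1.133, -1.134]
contact_force: [-2.5, 6.4, 8.7]
opening: 0.045
```

```bash
python3 - <<'E'
from fitlid import *
w=eyes.get_image('wrist');save(w,'w26');b=eyes.get_image('side');a=eyes.get_image('scene')
o=ctrl.get_obs();print(o['t'],o['tool_pos'],o['opening'],o['contact_force'],o['wrist_torque'])
cv2.imwrite('pics/m26.png',np.hstack([cv2.resize(w['img'][50:250,130:430,::-1],(480,320)),cv2.resize(a['img'][185:285,215:315,::-1],(320,320),interpolation=cv2.INTER_CUBIC)]))
E
```

```text
20.35 [0.5297 0.0494 0.0216] 0.04534863886271696 [-1.7079  6.9841  8.8601] [ 0.7623  0.254  -0.0513]
```

View pics/m26.png

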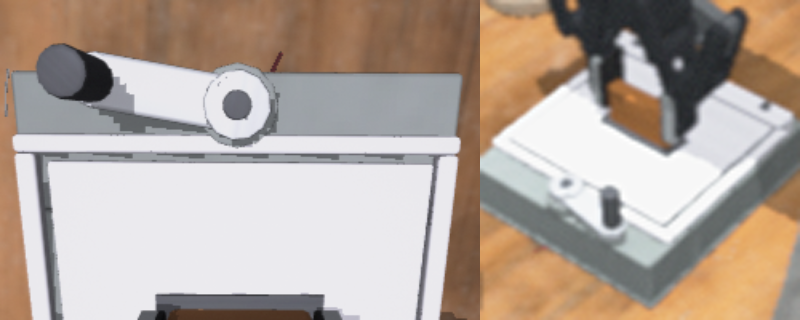

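Request:
{"method": "play_rows", "body": {
  "moves": [
    {"x": 0, "y": 0.04, "z": -0.15, "turn": 0, "jaw": 3.5},
    {"x": 0, "y": 0, "z": 0, "turn": 0, "jaw": 3.5},
    {"x": 0, "y": 0, "z": 0, "turn": 0, "jaw": 3.5}
  ]
}}

```text
t: 20.6
tool_pos: [0.5297, 0.0499, 0.0202]
tool_rot: [-1.25, 1.133, -1.134]
contact_force: [-1.7, 6.6, 8.8]
opening: 0.0449
```

Request:
{"method": "play_rows", "body": {
  "moves": [
    {"x": 0, "y": 0.03, "z": -0.12, "turn": 0, "jaw": 3.5},
    {"x": 0, "y": 0, "z": 0, "turn": 0, "jaw": 3.5},
    {"x": 0, "y": 0, "z": 0, "turn": 0, "jaw": 3.5}
  ]
}}

```text
t: 20.85
tool_pos: [0.5298, 0.0499, 0.02]
tool_rot: [-1.251, 1.133, -1.134]
contact_force: [-5.1, 6.0, 15.7]
opening: 0.0448
```

Request:
{"method": "play_rows", "body": {
  "moves": [
    {"x": 0, "y": 0, "z": 0.1, "turn": 0, "jaw": 3.5},
    {"x": 0, "y": 0, "z": 0, "turn": 0, "jaw": 6.5},
    {"x": 0, "y": 0, "z": 0, "turn": 0, "jaw": 6.5},
    {"x": 0, "y": 0, "z": 0, "turn": 0, "jaw": 6.5},
    {"x": 0, "y": 0, "z": 1.5, "turn": 0, "jaw": 6.5},
    {"x": 0, "y": 0, "z": 3, "turn": 0, "jaw": 6.5},
    {"x": 0, "y": 0, "z": 3.5, "turn": 0, "jaw": 5},
    {"x": 0, "y": 0, "z": 2, "turn": 0, "jaw": 5}
  ]
}}

```text
t: 21.52
tool_pos: [0.5289, 0.0484, 0.1206]
tool_rot: [-1.254, 1.132, -1.136]
contact_force: [0.7, 0.2, -0.0]
opening: 0.05
```

Request:
{"method": "play_rows", "body": {
  "moves": [
    {"x": 0, "y": 0, "z": 0, "turn": 0, "jaw": 5},
    {"x": 0, "y": 0, "z": 0, "turn": 0, "jaw": 5}
  ]
}}

```text
t: 21.68
tool_pos: [0.5285, 0.0484, 0.1187]
tool_rot: [-1.254, 1.133, -1.136]
contact_force: [-0.8, 0.9, 0.4]
opening: 0.05
```

```bash
python3 - <<'E'
from fitlid import *
w=eyes.get_image('wrist');save(w,'w27');b=eyes.get_image('side');a=eyes.get_image('scene')
pickle.dump((a,b,w),open('im27.pkl','wb'))
o=ctrl.get_obs();print(o['t'],o['tool_pos'],o['opening'],o['contact_force'],o['wrist_torque'])
for c_,im in (('wrist',w),('scene',a),('side',b)):
    print(c_,[(x['score'],x['point'],at_z(im,x['point'],.062),at_z(im,x['point'],.075)) for x in pinpoint(c_,'button_peg')[:1]])
cv2.imwrite('pics/m27.png',np.hstack([cv2.resize(b['img'][165:265,240:360,::-1],(400,333),interpolation=cv2.INTER_CUBIC),cv2.resize(a['img'][185:285,205:325,::-1],(400,333),interpolation=cv2.INTER_CUBIC)]))
E
```

```text
21.8333 [0.5265 0.0486 0.1157] 0.05019195810841391 [-0.6808 -0.3413  0.0367] [-0.0241  0.0018  0.0106]
wrist [(0.94, [219.8, 106.2], array([0.4799, 0.1209, 0.062 ]), array([0.4823, 0.1205, 0.075 ]))]
scene [(0.63, [255.6, 247.3], array([0.4845, 0.1189, 0.062 ]), array([0.4745, 0.1276, 0.075 ]))]
side [(0.57, [254.8, 189.5], array([0.4773, 0.1157, 0.062 ]), array([0.4679, 0.0994, 0.075 ]))]
```

View pics/m27.png

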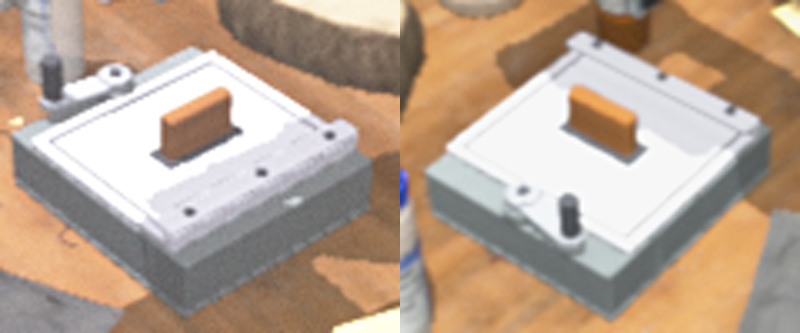

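View pics/w27.png

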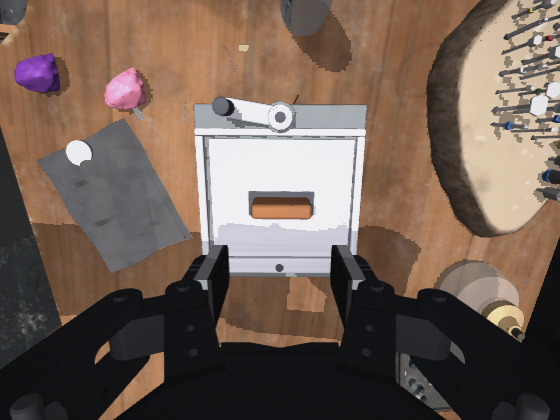

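Request:
{"method": "play_rows", "body": {
  "moves": [
    {"x": 0, "y": 0, "z": 0, "turn": 0, "jaw": 3.2},
    {"x": 0, "y": 0, "z": 0, "turn": 0, "jaw": 3.2},
    {"x": 0, "y": 0, "z": 0, "turn": 0, "jaw": 3.2}
  ]
}}

```text
t: 22.23
tool_pos: [0.5278, 0.0487, 0.1177]
tool_rot: [-1.256, 1.135, -1.134]
contact_force: [0.8, 0.2, 0.2]
opening: 0.0317
```

```bash
python3 - <<'E'
from fitlid import *
for i in range(3):
    w=eyes.get_image('wrist')
    o=ctrl.get_obs();print(o['t'],o['tool_pos'],o['opening'],[(x['score'],x['point'],at_z(w,x['point'],.062)) for x in pinpoint('wrist','button_peg')[:1]])
    r=regions_of('wrist','button_peg')[0]; ys,xs=np.nonzero(r['pixels']);print(xs.min(),xs.max(),ys.min(),ys.max())
cv2.imwrite('pics/p28.png',cv2.resize(w['img'][85:145,190:310,::-1],(800,400),interpolation=cv2.INTER_CUBIC))
E
```

```text
22.2833 [0.5278 0.0487 0.1178] 0.032005482002850076 [(0.64, [222.7, 104.7], array([0.4811, 0.1224, 0.062 ]))]
213 293 98 130
22.4333 [0.5279 0.0487 0.118 ] 0.03195184549863954 [(0.92, [220.4, 103.0], array([0.4796, 0.1233, 0.062 ]))]
213 293 97 129
22.5833 [0.5279 0.0487 0.1181] 0.03196636449136297 [(0.82, [223.8, 105.3], array([0.482, 0.122, 0.062]))]
213 293 97 129
```

View pics/p28.png

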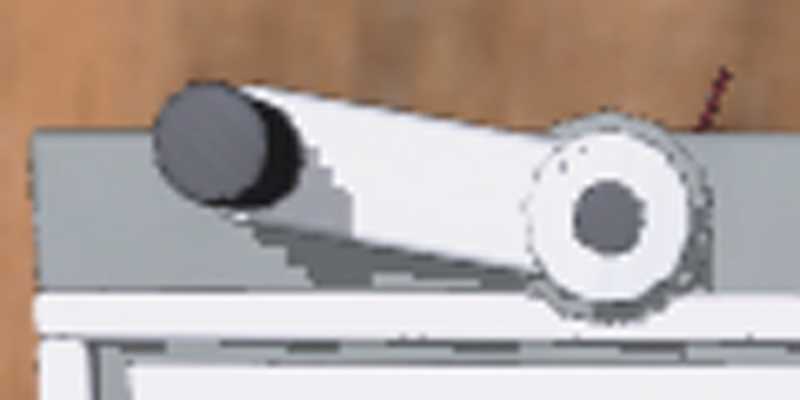

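```bash
python3 - <<'E'
from fitlid import *
w=eyes.get_image('wrist')
p=at_z(w,[221.8,106.5],.075)
for z in (.049,.053,.056): 
    q=at_z(w,[281.2,117.6],z);print(p,q,np.hypot(*(p-q)[:2]),box(p),box(q), np.degrees(np.arctan2(*(p-q)[1::-1])))
E
```

```text
[0.483  0.1207 0.075 ] [0.5227 0.1181 0.049 ] 0.03973667189543373 [79.0401 38.6844 75.    ] [72.3812 -0.4904 49.    ] 176.15320297093385
[0.483  0.1207 0.075 ] [0.5227 0.118  0.053 ] 0.03972726864259509 [79.0401 38.6844 75.    ] [72.3242 -0.4711 53.    ] 176.0674787011988
[0.483  0.1207 0.075 ] [0.5226 0.118  0.056 ] 0.03972027458777105 [79.0401 38.6844 75.    ] [72.2815 -0.4566 56.    ] 176.00315896789132
```

Request:
{"method": "play_rows", "body": {
  "moves": [
    {"x": -1.5, "y": 2.4, "z": 0, "turn": 0, "jaw": 3.2},
    {"x": -1.5, "y": 2.4, "z": 0, "turn": 0, "jaw": 3.2},
    {"x": -1.5, "y": 2.4, "z": -1, "turn": 0, "jaw": 3.2},
    {"x": 0, "y": 0, "z": -2, "turn": 0, "jaw": 3.2},
    {"x": 0, "y": 0, "z": 0, "turn": 0, "jaw": 3.2},
    {"x": 0, "y": 0, "z": 0, "turn": 0, "jaw": 3.2}
  ]
}}

```text
t: 23.23
tool_pos: [0.4819, 0.1207, 0.0871]
tool_rot: [-1.258, 1.136, -1.133]
contact_force: [0.2, 0.5, -0.1]
opening: 0.032
```

```bash
python3 - <<'E'
from fitlid import *
w=eyes.get_image('wrist');b=eyes.get_image('side');save(w,'w29')
o=ctrl.get_obs();print(o['t'],o['tool_pos'],o['opening'],o['contact_force'])
cv2.imwrite('pics/m29.png',np.hstack([cv2.resize(w['img'][100:350,150:410,::-1],(416,400)),cv2.resize(b['img'][110:230,200:315,::-1],(383,400),interpolation=cv2.INTER_CUBIC)]))
E
```

```text
23.3333 [0.4837 0.1203 0.0889] 0.03219638306189376 [-0.0089  0.0735 -0.4172]
```

View pics/m29.png

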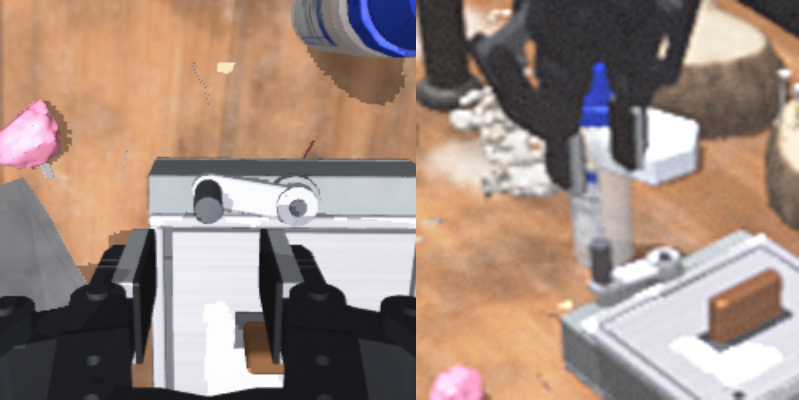

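Request:
{"method": "play_rows", "body": {
  "moves": [
    {"x": 0, "y": 0, "z": -2, "turn": 0, "jaw": 3.2},
    {"x": 0, "y": 0, "z": -2, "turn": 0, "jaw": 3.2},
    {"x": 0, "y": 0, "z": -1.1, "turn": 0, "jaw": 3.2},
    {"x": 0, "y": 0, "z": 0, "turn": 0, "jaw": 3.2},
    {"x": 0, "y": 0, "z": 0, "turn": 0, "jaw": 3.2}
  ]
}}

```text
t: 23.75
tool_pos: [0.4831, 0.1203, 0.0372]
tool_rot: [-1.256, 1.135, -1.135]
contact_force: [1.4, -0.5, 0.3]
opening: 0.0318
```

```bash
python3 - <<'E'
from fitlid import *
w=eyes.get_image('wrist');b=eyes.get_image('side');save(w,'w30')
o=ctrl.get_obs();print(o['t'],o['tool_pos'],o['opening'],o['contact_force'])
cv2.imwrite('pics/m30.png',np.hstack([cv2.resize(w['img'][100:350,150:410,::-1],(416,400)),cv2.resize(b['img'][110:230,200:315,::-1],(383,400),interpolation=cv2.INTER_CUBIC)]))
E
```

```text
23.85 [0.4842 0.1206 0.0385] 0.03178080118423369 [-0.2877 -0.2042  0.9466]
```

View pics/m30.png

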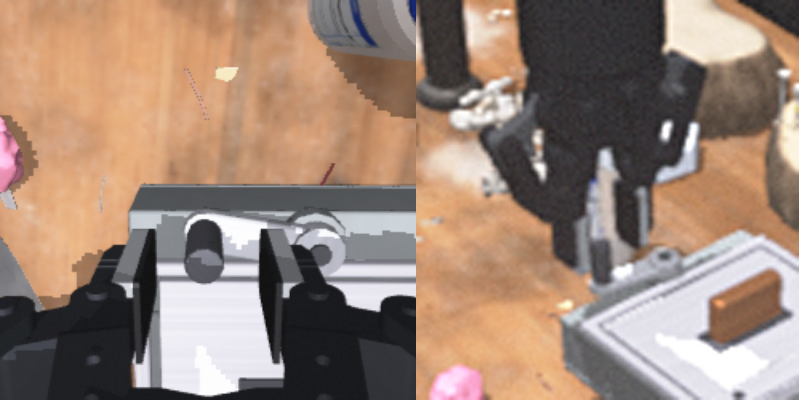

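Request:
{"method": "play_rows", "body": {
  "moves": [
    {"x": 0, "y": 0, "z": -0.2, "turn": 0, "jaw": 1},
    {"x": 0, "y": 0, "z": 0, "turn": 0, "jaw": 0.8},
    {"x": 0, "y": 0, "z": 0, "turn": 0, "jaw": 0.8},
    {"x": 0, "y": 0, "z": 0, "turn": 0, "jaw": 0.8}
  ],
  "squeeze": 20
}}

```text
t: 24.18
tool_pos: [0.482, 0.1207, 0.036]
tool_rot: [-1.258, 1.136, -1.133]
contact_force: [-6.3, 0.0, 6.1]
opening: 0.0104
```

Request:
{"method": "play_rows", "body": {
  "moves": [
    {"x": 0, "y": -0.7, "z": 0, "turn": 0, "jaw": 0.8},
    {"x": 0.13, "y": -0.68, "z": 0, "turn": 0, "jaw": 0.8},
    {"x": 0.25, "y": -0.65, "z": 0, "turn": 0, "jaw": 0.8},
    {"x": 0, "y": 0, "z": 0, "turn": 0, "jaw": 0.8}
  ]
}}

```text
t: 24.52
tool_pos: [0.4853, 0.0997, 0.036]
tool_rot: [-1.259, 1.137, -1.132]
contact_force: [-7.2, -2.8, 8.4]
opening: 0.0105
```

```bash
python3 - <<'E'
from fitlid import *
w=eyes.get_image('wrist');b=eyes.get_image('side')
o=ctrl.get_obs();print(o['t'],o['tool_pos'],o['opening'],o['contact_force'])
cv2.imwrite('pics/m31.png',np.hstack([cv2.resize(w['img'][100:350,150:410,::-1],(416,400)),cv2.resize(b['img'][130:250,210:325,::-1],(383,400),interpolation=cv2.INTER_CUBIC)]))
E
```

```text
24.6167 [0.4853 0.0997 0.036 ] 0.010405474608241996 [-7.9089 -3.6612  7.3587]
```

View pics/m31.png

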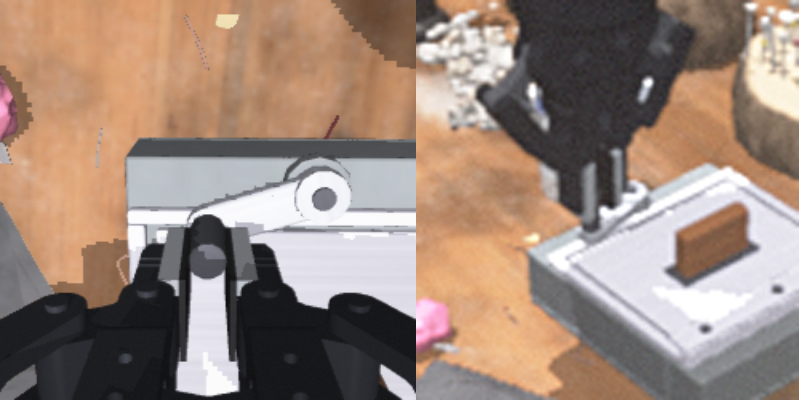

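Request:
{"method": "play_rows", "body": {
  "moves": [
    {"x": 0.25, "y": -0.6, "z": 0.15, "turn": 0, "jaw": 0.8},
    {"x": 0.42, "y": -0.53, "z": 0, "turn": 0, "jaw": 0.8},
    {"x": 0.52, "y": -0.46, "z": 0, "turn": 0, "jaw": 0.8},
    {"x": 0.6, "y": -0.35, "z": 0, "turn": 0, "jaw": 0.8},
    {"x": 0, "y": 0, "z": 0, "turn": 0, "jaw": 0.8}
  ]
}}

```text
t: 25.03
tool_pos: [0.5019, 0.0775, 0.0361]
tool_rot: [-1.268, 1.136, -1.134]
contact_force: [-10.0, -11.3, 6.9]
opening: 0.0106
```

```bash
python3 - <<'E'
from fitlid import *
w=eyes.get_image('wrist');b=eyes.get_image('side');a=eyes.get_image('scene')
o=ctrl.get_obs();print(o['t'],o['tool_pos'],o['opening'],o['contact_force'],o['wrist_torque'])
cv2.imwrite('pics/m32.png',np.vstack([np.hstack([cv2.resize(w['img'][100:350,150:410,::-1],(416,400)),cv2.resize(b['img'][130:250,230:345,::-1],(383,400),interpolation=cv2.INTER_CUBIC)])]))
cv2.imwrite('pics/a32.png',cv2.resize(a['img'][170:290,195:335,::-1],(700,600),interpolation=cv2.INTER_CUBIC))
E
```

```text
25.1833 [0.5018 0.0776 0.0362] 0.010578644468796038 [-10.0942 -11.4909   5.2326] [-1.9873  1.6827  0.1842]
```

View pics/m32.png

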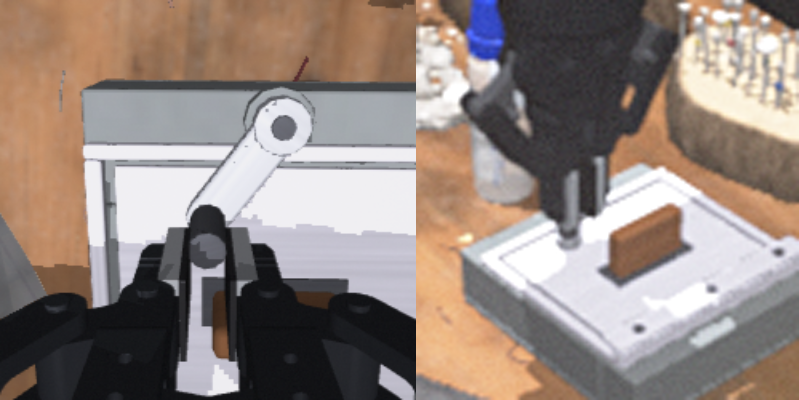

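View pics/a32.png

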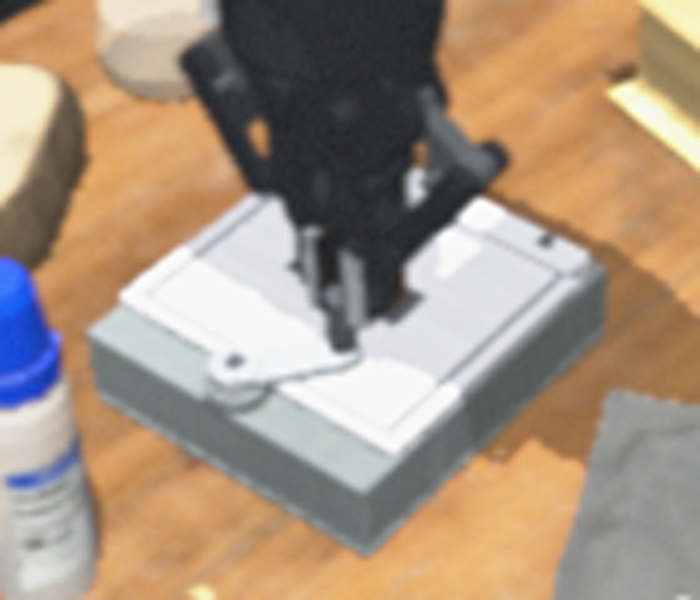

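Request:
{"method": "play_rows", "body": {
  "moves": [
    {"x": 0, "y": 0, "z": 0.1, "turn": 0, "jaw": 2.8},
    {"x": 0, "y": 0, "z": 0.1, "turn": 0, "jaw": 2.8},
    {"x": 0, "y": 0, "z": 0, "turn": 0, "jaw": 2.8},
    {"x": 0, "y": 0, "z": 0, "turn": 0, "jaw": 2.8}
  ]
}}

```text
t: 25.52
tool_pos: [0.5053, 0.0812, 0.0391]
tool_rot: [-1.254, 1.133, -1.135]
contact_force: [0.3, 0.9, 0.2]
opening: 0.0282
```

```bash
python3 - <<'E'
from fitlid import *
w=eyes.get_image('wrist')
o=ctrl.get_obs();print(o['t'],o['tool_pos'],o['opening'],o['contact_force'],o['wrist_torque'])
print([(x['score'],x['point'],at_z(w,x['point'],.062)) for x in pinpoint('wrist','button_peg')[:1]])
pickle.dump(w,open('w33.pkl','wb'))
cv2.imwrite('pics/m33.png',cv2.resize(w['img'][120:320,180:380,::-1],(600,600),interpolation=cv2.INTER_CUBIC))
E
```

```text
25.5667 [0.5051 0.0812 0.039 ] 0.027735829440144587 [ 0.5482 -0.0659  0.1305] [ 0.0042 -0.0164 -0.0183]
[(0.93, [272.1, 246.6], array([0.5015, 0.0856, 0.062 ]))]
```

View pics/m33.png

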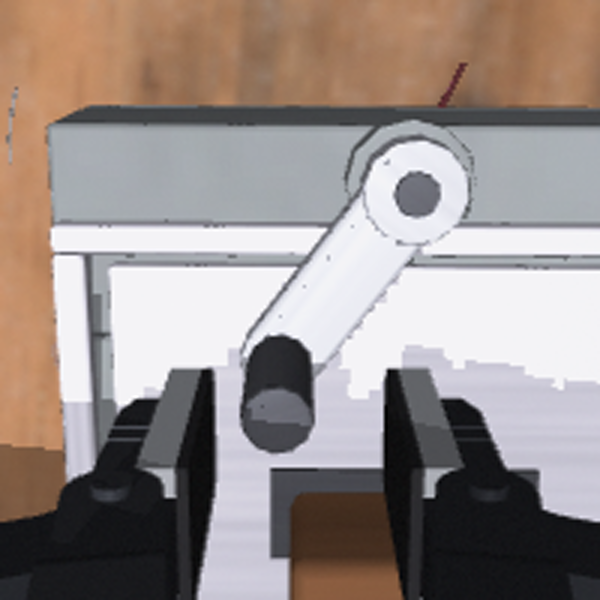

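Request:
{"method": "play_rows", "body": {
  "moves": [
    {"x": -0.35, "y": 0.35, "z": 0, "turn": 0, "jaw": 2.8},
    {"x": 0, "y": 0.35, "z": 0, "turn": 0, "jaw": 2.8},
    {"x": 0, "y": 0, "z": 0, "turn": 0, "jaw": 0.8},
    {"x": 0, "y": 0, "z": 0, "turn": 0, "jaw": 0.8},
    {"x": 0, "y": 0, "z": 0, "turn": 0, "jaw": 0.8}
  ],
  "squeeze": 20
}}

```text
t: 26.03
tool_pos: [0.5009, 0.0885, 0.0385]
tool_rot: [-1.255, 1.135, -1.133]
contact_force: [0.3, 2.0, 0.6]
opening: 0.0102
```

Request:
{"method": "play_rows", "body": {
  "moves": [
    {"x": 0.3, "y": -0.16, "z": 0, "turn": 0, "jaw": 0.8},
    {"x": 0.3, "y": -0.15, "z": 0, "turn": 0, "jaw": 0.8},
    {"x": 0.33, "y": -0.11, "z": 0, "turn": 0, "jaw": 0.8},
    {"x": 0.33, "y": -0.1, "z": 0, "turn": 0, "jaw": 0.8},
    {"x": 0, "y": 0, "z": 0, "turn": 0, "jaw": 0.8}
  ]
}}

```text
t: 26.45
tool_pos: [0.514, 0.0819, 0.0384]
tool_rot: [-1.257, 1.134, -1.135]
contact_force: [-4.0, -3.4, 3.2]
opening: 0.0104
```

Request:
{"method": "play_rows", "body": {
  "moves": [
    {"x": 0.35, "y": -0.05, "z": 0, "turn": 0, "jaw": 0.8},
    {"x": 0.35, "y": -0.04, "z": 0, "turn": 0, "jaw": 0.8},
    {"x": 0.3, "y": 0, "z": 0, "turn": 0, "jaw": 0.8},
    {"x": 0, "y": 0, "z": 0, "turn": 0, "jaw": 0.8}
  ]
}}

```text
t: 26.78
tool_pos: [0.5241, 0.0798, 0.0384]
tool_rot: [-1.259, 1.132, -1.137]
contact_force: [-2.6, -6.4, 2.4]
opening: 0.0102
```

```bash
python3 - <<'E'
from fitlid import *
w=eyes.get_image('wrist')
o=ctrl.get_obs();print(o['t'],o['tool_pos'],o['opening'],o['contact_force'],o['wrist_torque'])
cv2.imwrite('pics/m34.png',cv2.resize(w['img'][100:320,170:390,::-1],(600,600),interpolation=cv2.INTER_CUBIC))
E
```

```text
26.8333 [0.5241 0.0799 0.0384] 0.01025940671320236 [-2.1406 -6.0613  1.8828] [-1.0936  0.4694  0.1929]
```

View pics/m34.png

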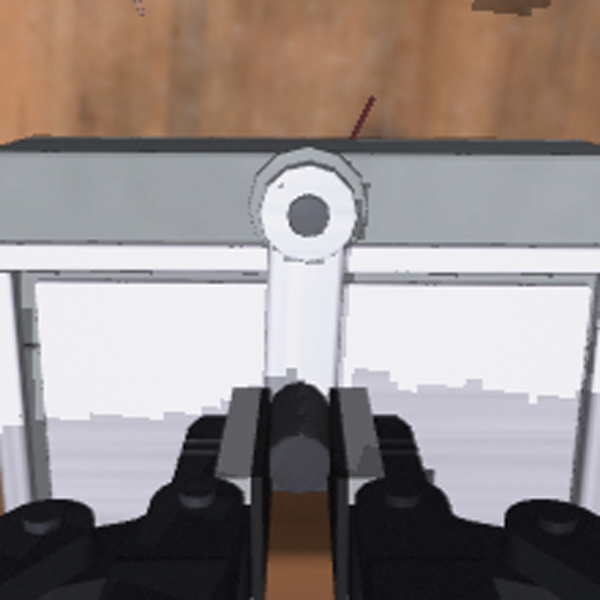

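Request:
{"method": "play_rows", "body": {
  "moves": [
    {"x": 0.2, "y": 0, "z": 0, "turn": 0, "jaw": 0.8},
    {"x": 0.1, "y": 0, "z": 0, "turn": 0, "jaw": 0.8},
    {"x": 0, "y": 0, "z": 0, "turn": 0, "jaw": 0.8},
    {"x": 0, "y": 0, "z": 0, "turn": 0, "jaw": 0.8}
  ]
}}

```text
t: 27.17
tool_pos: [0.5258, 0.0796, 0.0383]
tool_rot: [-1.261, 1.134, -1.136]
contact_force: [-6.8, -7.2, 4.9]
opening: 0.0106
```

Request:
{"method": "play_rows", "body": {
  "moves": [
    {"x": 0.15, "y": 0, "z": 0, "turn": 0, "jaw": 0.8},
    {"x": 0, "y": 0, "z": 0, "turn": 0, "jaw": 0.8},
    {"x": 0, "y": 0, "z": 0, "turn": 0, "jaw": 0.8}
  ]
}}

```text
t: 27.42
tool_pos: [0.5259, 0.0796, 0.0382]
tool_rot: [-1.264, 1.137, -1.134]
contact_force: [-11.2, -8.3, 8.2]
opening: 0.0103
```

Request:
{"method": "play_rows", "body": {
  "moves": [
    {"x": 0.15, "y": 0, "z": 0, "turn": 0, "jaw": 0.8},
    {"x": 0, "y": 0, "z": 0, "turn": 0, "jaw": 0.8},
    {"x": 0, "y": 0, "z": 0, "turn": 0, "jaw": 0.8}
  ]
}}

```text
t: 27.67
tool_pos: [0.526, 0.0796, 0.0381]
tool_rot: [-1.267, 1.139, -1.132]
contact_force: [-16.2, -7.5, 12.6]
opening: 0.0103
```

Request:
{"method": "play_rows", "body": {
  "moves": [
    {"x": 0, "y": 0, "z": 0, "turn": 0, "jaw": 2.8},
    {"x": 0, "y": 0, "z": 0, "turn": 0, "jaw": 2.8},
    {"x": 0, "y": 0, "z": 0, "turn": 0, "jaw": 2.8},
    {"x": -0.3, "y": 0, "z": 0, "turn": 0, "jaw": 2.8},
    {"x": 0, "y": 0, "z": 1.5, "turn": 0, "jaw": 2.8},
    {"x": 0, "y": 0, "z": 3, "turn": 0, "jaw": 2.8},
    {"x": 0, "y": 0, "z": 3.5, "turn": 0, "jaw": 2.8},
    {"x": -1.5, "y": 0, "z": 2, "turn": 0, "jaw": 2.8}
  ]
}}

```text
t: 28.33
tool_pos: [0.5148, 0.0819, 0.1426]
tool_rot: [-1.25, 1.13, -1.138]
contact_force: [-0.1, -0.9, 0.9]
opening: 0.0279
```

Request:
{"method": "play_rows", "body": {
  "moves": [
    {"x": -3, "y": -1, "z": 1, "turn": 0, "jaw": 2.8},
    {"x": -3, "y": -1, "z": 0, "turn": 0, "jaw": 2.8},
    {"x": -3, "y": -1, "z": 0, "turn": 0, "jaw": 2.8},
    {"x": 0, "y": 0, "z": 0, "turn": 0, "jaw": 2.8},
    {"x": 0, "y": 0, "z": 0, "turn": 0, "jaw": 2.8}
  ]
}}

```text
t: 28.75
tool_pos: [0.421, 0.0518, 0.1485]
tool_rot: [-1.253, 1.133, -1.136]
contact_force: [0.6, 0.7, 0.7]
opening: 0.0277
```

```bash
python3 - <<'E'
from fitlid import *
w=eyes.get_image('wrist');b=eyes.get_image('side');a=eyes.get_image('scene');save(a,'a35');save(b,'b35')
pickle.dump((a,b,w),open('im35.pkl','wb'))
o=ctrl.get_obs();print(o['t'],o['tool_pos'],o['opening'],o['contact_force'])
for n,im in (('wrist',w),('side',b),('scene',a)):
    for q,z in (('button_peg',.062),('lid_handle',.054)):
        print(n,q,[(x['score'],x['point'],box(at_z(im,x['point'],z))) for x in pinpoint(n,q)[:1]])
A=cv2.resize(b['img'][165:265,240:360,::-1],(400,333),interpolation=cv2.INTER_CUBIC);B=cv2.resize(a['img'][185:285,205:325,::-1],(400,333),interpolation=cv2.INTER_CUBIC)
cv2.imwrite('pics/m35.png',np.hstack([A,B]));save(w,'w35')
E
```

```text
28.9 [0.4226 0.0521 0.149 ] 0.0280131161947392 [-0.3763  0.8644 -0.1947]
wrist button_peg [(0.64, [403.4, 183.1], array([33.2996,  2.0827, 62.    ]))]
wrist lid_handle [(0.91, [401.7, 213.4], array([ 4.2718, -2.53  , 54.    ]))]
side button_peg [(0.78, [287.5, 189.8], array([34.3687,  0.2035, 62.    ]))]
side lid_handle [(0.7, [296.9, 202.0], array([ 2.8606,  4.9701, 54.    ]))]
scene button_peg [(0.57, [255.6, 225.7], array([34.2516,  1.0571, 62.    ]))]
scene lid_handle [(0.86, [261.8, 221.7], array([12.1651, -2.9596, 54.    ]))]
```

View pics/m35.png

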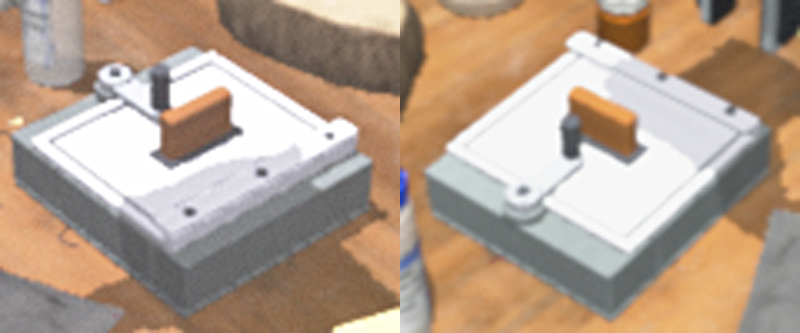

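View pics/w35.png

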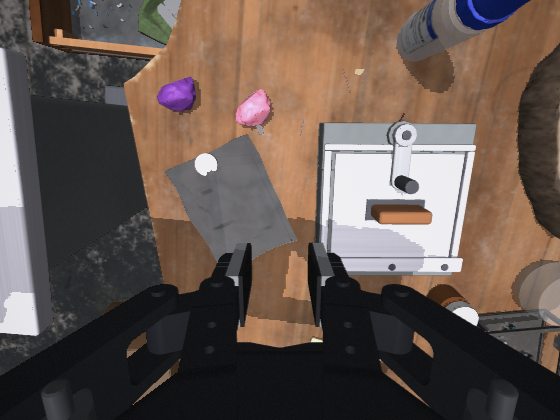

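View pics/b35.png

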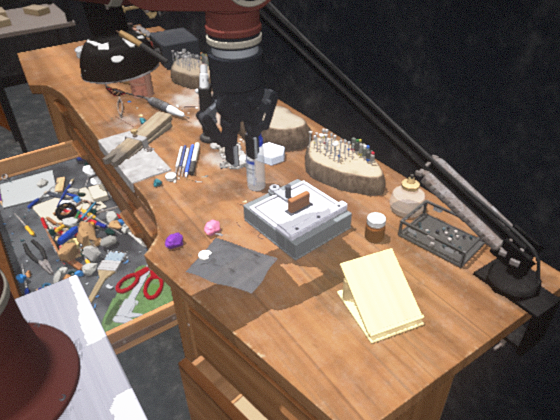

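```bash
python3 - <<'E'
from fitlid import *
a,b,w=pickle.load(open('im35.pkl','rb'))
cv2.imwrite('pics/z35.png',cv2.resize(w['img'][110:285,310:485,::-1],(600,600),interpolation=cv2.INTER_CUBIC))
E
```

```text
(no output)
```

View pics/z35.png

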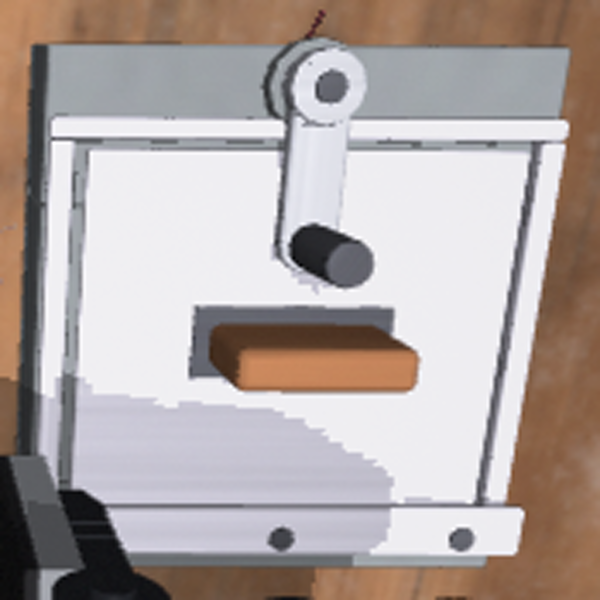

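```bash
python3 - <<'E'
from fitlid import *
a,b,w=pickle.load(open('im35.pkl','rb'))
k=600/175
Z=lambda x,y,z:at_z(w,[310+x/k,110+y/k],z)
def d(n,p,q,z,perp=False):
    A,B=Z(*p,z),Z(*q,z);v=B-A;an=np.degrees(np.arctan2(v[1],v[0]));print(n,an+(0 if perp else 90),np.hypot(*v[:2])*1000)
d('bar left',(287,125),(277,240),.049);d('bar right',(348,125),(343,220),.049)
d('wall left',(75,150),(65,480),.042);d('wall right',(537,150),(480,495),.042)
d('lid left',(90,150),(74,480),.040);d('lid right',(530,150),(472,495),.040)
d('frame +x',(52,137),(567,137),.042,True);d('box +x',(45,45),(570,48),.036,True);d('keeper',(68,507),(523,507),.051,True);d('handle top',(240,352),(418,352),.068,True)
P=Z(351,263,.075);Q=Z(331,86,.053);v=P-Q;print('peg-pivot',np.degrees(np.arctan2(v[1],v[0]))+90,np.hypot(*v[:2])*1000)
E
```

```text
bar left 6.237717708057417 29.18359624055378
bar right 9.098716493723003 24.030163350590456
wall left 6.538133410975917 91.96380740966092
wall right 5.287487413847927 96.57297032221362
lid left 5.698988754797369 92.62005316651025
lid right 5.0203276433258 97.27428692667579
frame +x 5.7316671825643875 132.8427405536706
box +x 5.421370910883321 135.43765521135748
keeper 5.705882852322334 124.84981295880007
handle top 5.7172836223239445 43.914481963861135
peg-pivot 6.037353489545595 39.589381404630885
```

```bash
python3 - <<'E'
from h import *
print(finish_job())
E
```

```text
the job is handed in; nothing more can be done
None
```

The job is done and handed in at about 29 s of the 67 s allowed. All steps were done in the order asked.

- **Stone:** The biggest green stone went into the box. My first grasp closed above it, because the fingertips sit about 20 mm higher than the reported TCP. The second grasp, taken lower, held. The pink and purple look-alikes were not touched.
- **Lid:** I took it from the rest at its own tilt and tucked its edge under the keeper lip. It met the wall at about 9–11 N; the frame turned out to sit about 4 mm off centre. I then lowered the other edge until the lid seated flat. While it was being lowered, the lid's edge pressed on the ledge with up to about 16 N.
- **Button:** I turned it only after the lid was flat, with one re-grip midway because the peg slid in the pads. At the stop the tool stopped moving while the sideways force rose to about 16 N. The button stayed there when released.

**Last checks:**
- The wrist, side and scene pictures show the lid flat inside the frame walls.
- The button points about 6.0° against the box's 5.7°, so it is at its stop within measuring error. One single-edge reading of the bar gave 9.1°; I put that down to pixel error on a short edge.
- The glue bottle and pigment jar are standing, and the arm was clear of everything at hand-in.
- The network's handle position was off by up to 12 mm along the box in the scene view, where the peg stands in front of it. I relied on the edges in the pictures instead.

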